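# Tip out the flip box and sort the frame brackets by hand

## Robot

A 7-joint arm with a two-finger parallel gripper is mounted at the origin on the work surface. World frame = base frame: x ahead of the robot, y to its left, z up, the work surface at z = 0. Lengths are in mm, angles in rad, forces in N, time in s.
With the tool pointing down it reaches from about 425 to 925 mm from the base axis. Payload 6.8 kg.
Tool frame: the origin (TCP) lies midway between the tips of the shut fingers; the grasp point (between the pads) lies 19 mm behind it; z points along the fingers, y is the line along which they close (so a half turn about z gives the same grasp; the last joint's range is limited). The gripper opens to 88 mm and grips with 3 to 60 N. Pads are 20 mm wide; open, the fingers measure 115 mm over their backs; the gripper's body (75 mm by 178 mm) begins 61 mm behind the grasp point.
Start: joints at [-1.403, 0.477, 0.022, 1.555, -0.011, 1.109, -0.083], TCP at [183.809, 649.51, 187.364] pointing down, gripper open.
Joint ranges: [-2.96, 2.96], [-0.34, 2.1], [-1.41, 1.46], [0.24, 2.44], [-1.37, 4.51], [0.17, 1.92], [-2.96, 2.96]. Speed limits (rad/s): [2.39, 2.39, 3.14, 3.14, 3.14, 3.14, 3.14].

## Interface

Orientations are given as a unit quaternion [w, x, y, z].
In Python, from cell import ctrl, read_camera, calibration, workorder gives the robot as it stands.
- The arm moves only by the shell command python3 -m jog 'ROWS' [FORCE]. ROWS is JSON, a list that holds one entry, the list of rows, each a list of 5 numbers: the closure in counts, from 0 (fully open) to 255 (shut), then the shift along the world's x, y, z in mm, then the turn about the world's z in rad. A call has 1 to 20 rows; each row is the pose to reach, as a shift and turn from the pose commanded when the call began; what a row does not reach only later rows make up. A row lasts 1/12 s, in which the tool goes at most 41.7 mm and 7.16 degrees, less where a joint would pass 70% of its speed; a pose out of reach is approached as far as the arm can. A call with a gripper value outside its range is refused whole. The fingers move at their own pace and stop on an object; FORCE is the grip in N (left out, the last holds). Time passes only in rows, so rows that repeat a pose let the fingers close. It gives the time, the measured TCP pose, the force, the opening and the grip force at its end, in the units of the state.
- ctrl.state(): the state, without advancing time (a new reading comes with each control period).
- read_camera(name): name is "side" or "top"; returns (picture, depth): 400x640x3 uint8, red, green, blue; 400x640 float32, mm along the optical axis (not along the pixel's ray), 0 where there is no reading.
- calibration(name): a dict with "K" (3x3 intrinsics, pixels), "pose" (4x4, takes a point from camera to world coordinates). Camera axes: x right, y up, looking along -z (the intrinsics and any distortion apply to the point x, -y, -z); pixel columns grow to the right and rows downward; lengths in mm; the calibration is good to about 2 mm. A picture is of the moment at which its call begins. calibration takes no time and is no camera call.
- workorder.sign_off(): hands the job in; it is judged then, once.
The state is a dict: "t": time; "q": joint angles; "joint_velocities": joint speeds; "effort": joint torques, N m; "tool_pos": TCP position; "orientation": TCP orientation; "ft_force": force on the tool from outside, world axes, zero at the start; "moment": the same for the moment, N m; "grip_width": finger opening in mm; "finger_force": force on a finger pad.
Only numpy, scipy, OpenCV 4.12 (cv2) and the standard library are available. Lean on these libraries where they do the work, as an engineer would, in place of code of your own. Each camera call takes 0.05 s, during which the arm holds its last target. There are 200 camera calls.

## Task

Flip the hinged box on the stand right over, so that its lid drops open and the brackets spill out, then flip it back onto its stand with the lid shut. Put every bracket into the bin of its own hand: left-hand brackets into the bin that carries the left-hand sample, right-hand ones into the other, each lying inside the bin below the rim. Do not push the two paint bottles about or knock them over.

Things in the scene. Friction and masses are not known exactly. Their poses are not given: they have to be found in the camera images.
- stand: the flip box's wooden stand, fixed. Origin on the table under the middle of the flip axis; x along that axis, y to the side where the box rests, z up. Block under the box: to y = 122 mm, 74 high. On the -y side a chute, 230 wide, slopes from 85 high at y = 0 to the table at y = -70. Two cheeks (10 thick, 145 high) at x = +-112 carry the axis
- flip_hinge (a point): the middle of the flip axis, 130 mm above the table; the axis is the box's upper edge nearest the chute
- flip (a joint): angle of the flip box: 0 = upright on its stand, 2.9 rad = fully over (stop), upside down above the chute; positive about the stand's +x, so the handle goes from +y up over the axis to -y. Wood, 202 mm (x) x 118 (y) x 51 high, walls 6, 0.4 kg, flip axis at its y = 0 upper edge. Free pivot: let go in between, the box falls to one end or the other
- lid (a joint): angle of the box's plain plywood lid (5 mm thick, 80 g): 0 = shut, opens to 1.6 rad. Free hinge along the box's upper edge farthest from the flip axis, no latch: gravity keeps it shut while the box is upright, swings it open once the box is flipped beyond about 1.6 rad, and shuts it on the way back
- flip_handle (a point): grip point of the box's handle, a round steel rod 12 mm thick parallel to the flip axis, standing out 75 mm from the box's end wall at the stand's -x side, with a 20 mm ball at its end. The point is on the rod 45 mm from the wall, 85 mm from the flip axis and 25 mm below the box's rim; it moves with the box. At rest it is 105 mm above the table (stand x = -146, y = 85)
- flip_floor (a point): middle of the box's inner floor, moving with the box; its z axis points out of the box's mouth, 45 mm from floor to rim; inside 190 mm (x) x 106 (y)
- left1: loose left-hand aluminium bracket, 70 g (None if absent), at first in the flip box, then on any side. Origin: centre of its strap, 80 mm (x) x 14 (y) x 10 (z). At its -x end a lug, 10 x 14, stands up to z = +29; at its +x end a foot (x 24 to 40, 10 thick) runs sideways to y = +31. Seen from the lug end along the strap, lug up, the foot points left
- right1: loose right-hand aluminium bracket, 70 g (None if absent), at first in the flip box, then on any side. Origin: centre of its strap, 80 mm (x) x 14 (y) x 10 (z). At its -x end a lug, 10 x 14, stands up to z = +29; at its +x end a foot (x 24 to 40, 10 thick) runs sideways to y = -31. Seen from the lug end along the strap, lug up, the foot points right
- left2: loose left-hand aluminium bracket, 70 g (None if absent), at first in the flip box, then on any side. Origin: centre of its strap, 80 mm (x) x 14 (y) x 10 (z). At its -x end a lug, 10 x 14, stands up to z = +29; at its +x end a foot (x 24 to 40, 10 thick) runs sideways to y = +31. Seen from the lug end along the strap, lug up, the foot points left
- right2: loose right-hand aluminium bracket, 70 g (None if absent), at first in the flip box, then on any side. Origin: centre of its strap, 80 mm (x) x 14 (y) x 10 (z). At its -x end a lug, 10 x 14, stands up to z = +29; at its +x end a foot (x 24 to 40, 10 thick) runs sideways to y = -31. Seen from the lug end along the strap, lug up, the foot points right
- left3: loose left-hand aluminium bracket, 70 g (None if absent), at first in the flip box, then on any side. Origin: centre of its strap, 80 mm (x) x 14 (y) x 10 (z). At its -x end a lug, 10 x 14, stands up to z = +29; at its +x end a foot (x 24 to 40, 10 thick) runs sideways to y = +31. Seen from the lug end along the strap, lug up, the foot points left
- right3: loose right-hand aluminium bracket, 70 g (None if absent), at first in the flip box, then on any side. Origin: centre of its strap, 80 mm (x) x 14 (y) x 10 (z). At its -x end a lug, 10 x 14, stands up to z = +29; at its +x end a foot (x 24 to 40, 10 thick) runs sideways to y = -31. Seen from the lug end along the strap, lug up, the foot points right
- left4: loose left-hand aluminium bracket, 70 g (None if absent), at first in the flip box, then on any side. Origin: centre of its strap, 80 mm (x) x 14 (y) x 10 (z). At its -x end a lug, 10 x 14, stands up to z = +29; at its +x end a foot (x 24 to 40, 10 thick) runs sideways to y = +31. Seen from the lug end along the strap, lug up, the foot points left
- right4: loose right-hand aluminium bracket, 70 g (None if absent), at first in the flip box, then on any side. Origin: centre of its strap, 80 mm (x) x 14 (y) x 10 (z). At its -x end a lug, 10 x 14, stands up to z = +29; at its +x end a foot (x 24 to 40, 10 thick) runs sideways to y = -31. Seen from the lug end along the strap, lug up, the foot points right
- left_bin: open dark steel bin for left-hand brackets, 170 x 170 mm outside, 50 high, walls and floor 5, fixed. Origin: centre of its underside, z up. A ledge on its +x side (x 85 to 135, y +-60) carries a fixed left-hand sample bracket, flat with its lug up (top 81 mm above the table), which stays there. The bins look alike but for the sample and may change places
- right_bin: open dark steel bin for right-hand brackets, 170 x 170 mm outside, 50 high, walls and floor 5, fixed. Origin: centre of its underside, z up. A ledge on its +x side (x 85 to 135, y +-60) carries a fixed right-hand sample bracket, flat with its lug up (top 81 mm above the table), which stays there. The bins look alike but for the sample and may change places
- paint1: paint bottle, a bystander, 64 mm across, 140 mm tall, standing upright; origin at the centre of its underside
- paint2: paint bottle, a bystander, 64 mm across, 140 mm tall, standing upright; origin at the centre of its underside

How it is judged (in metres and radians):
On the way, in this order (a step that is already met when the one before it is completed fails the run):
1. the box is flipped right over and its lid has swung open (value of joint flip above 2.5 rad and value of joint lid above 0.7 rad), for 0.2 s.
2. the box is back upright on its stand, lid shut (value of joint each of flip, lid below 0.1 rad), for 0.2 s.
At the end, for the whole second after the job is handed in: the flip box rests upright (within 0.1 rad) with its lid shut (within 0.1 rad); the strap centre of every present bracket is inside the bin of its hand (within 80 mm of the bin's centre in the bin's x and y) and lower than 50 mm above the table, at rest (all of step 2 and x of left1 in the frame of left_bin between -0.08 and 0.08 m and y of left1 in the frame of left_bin between -0.08 and 0.08 m and z of each of left1, left2, left3, left4 in the frame of left_bin below 0.05 m and linear speed of each of left1, right1, left2, right2, left3, right3, left4, right4 below 0.05 m/s and x of right1 in the frame of right_bin between -0.08 and 0.08 m and y of right1 in the frame of right_bin between -0.08 and 0.08 m and z of each of right1, right2, right3, right4 in the frame of right_bin below 0.05 m and x of left2 in the frame of left_bin between -0.08 and 0.08 m and y of left2 in the frame of left_bin between -0.08 and 0.08 m and x of right2 in the frame of right_bin between -0.08 and 0.08 m and y of right2 in the frame of right_bin between -0.08 and 0.08 m and x of left3 in the frame of left_bin between -0.08 and 0.08 m and y of left3 in the frame of left_bin between -0.08 and 0.08 m and x of right3 in the frame of right_bin between -0.08 and 0.08 m and y of right3 in the frame of right_bin between -0.08 and 0.08 m and x of left4 in the frame of left_bin between -0.08 and 0.08 m and y of left4 in the frame of left_bin between -0.08 and 0.08 m and x of right4 in the frame of right_bin between -0.08 and 0.08 m and y of right4 in the frame of right_bin between -0.08 and 0.08 m); the robot touches nothing.
It fails at once if a paint bottle is knocked over or pushed more than 4 cm (distance of any of paint1, paint2 from where it was at the start of the episode above 0.04 m or angle between any of paint1, paint2's own z axis and vertical above 0.6 rad).
Of left1, right1, left2, right2, left3, right3, left4, right4 only 5 to 7 are there at a start; the rules pass over those that are not, and their reading is None.
At some moment in a run one of left1, right1, left2, right2, left3, right3, left4, right4 may be knocked a few centimetres aside while the robot is not near it.
Once in a run the grip may slacken for a moment while it holds something.
It also fails if it takes over 210 s, if anything falls off the work surface, if the arm or the gripper's body presses on something with over 40 N, if the wrist force passes 120 N, or if a joint passes its speed limit or range.

## Working session

There is one attempt and no reset: what is moved stays moved. The work goes in short steps, Python scripts to look and compute and a shell command to move; the robot and the scene stay as the last step left them, time stands still between calls to the robot, and variables do not carry over. Pictures are saved under pics/ and viewed, at most 14 in all, crops included, and the job is handed in when it is done.

```bash
ls; mkdir -p pics; cat > h.py <<'E'
import numpy as np, cv2
from cell import ctrl, read_camera, calibration, workorder
def grab(n,save=None):
    im,d=read_camera(n)
    if save: cv2.imwrite(f'pics/{save}.png',im[:,:,::-1])
    np.savez(f'{n}.npz',im=im,d=d)
    return im,d
def cloud(n,d):
    c=calibration(n);K=c['K'];P=np.array(c['pose']);K=np.array(K)
    v,u=np.mgrid[0:d.shape[0],0:d.shape[1]]
    x=(u-K[0,2])/K[0,0]*d;y=(v-K[1,2])/K[1,1]*d
    p=np.stack([x,-y,-d,np.ones_like(d)],-1)@P.T
    p=p[...,:3];p[d==0]=np.nan
    return p
E
python3 - <<'E'
from h import *
for n in('top','side'):
    im,d=grab(n,n+'0');c=calibration(n);print(c)
s=ctrl.state();print(s)
E
```

```text
pics
{'K': array([[383.60359452,   0.        , 319.23103167],
       [  0.        , 383.60359452, 204.50941167],
       [  0.        ,   0.        ,   1.        ]]), 'pose': array([[-2.33226244e-02,  9.78993059e-01, -2.02555292e-01,
         4.26038294e+02],
       [-9.99721040e-01, -2.35942413e-02,  1.07387900e-03,
         3.87926341e+01],
       [-3.72781834e-03,  2.02523833e-01,  9.79270239e-01,
         1.05690820e+03],
       [ 0.00000000e+00,  0.00000000e+00,  0.00000000e+00,
         1.00000000e+00]])}
{'K': array([[423.60881247,   0.        , 316.88588262],
       [  0.        , 423.60881247, 204.79686011],
       [  0.        ,   0.        ,   1.        ]]), 'pose': array([[ 9.91927280e-01,  9.89582171e-02, -7.92940242e-02,
         5.52697136e+02],
       [-1.26729290e-01,  7.51568407e-01, -6.47367451e-01,
        -5.65506201e+02],
       [-4.46744533e-03,  6.52190311e-01,  7.58042110e-01,
         8.36034306e+02],
       [ 0.00000000e+00,  0.00000000e+00,  0.00000000e+00,
         1.00000000e+00]])}
{'t': 0.1, 'q': array([-1.40309038,  0.47772913,  0.02234721,  1.55632188, -0.01148098,
        1.10926743, -0.08310276]), 'joint_velocities': array([ 1.23249212e-04,  2.88951814e-05, -1.13987207e-03, -2.96427928e-03,
        1.20517819e-03,  3.08678479e-03, -2.50750945e-05]), 'effort': array([ 3.98664270e-03, -5.84096897e+01,  1.53988905e+00, -2.73316813e+01,
       -5.42041683e-02,  1.31707097e-02,  8.66930873e-05]), 'tool_pos': array([183.68248713, 648.92644348, 186.48419254]), 'orientation': array([-4.26248716e-05,  1.37455351e-01,  9.90507642e-01, -7.97605775e-04]), 'ft_force': array([-0.16109684, -0.09872016,  0.49553068]), 'moment': array([-0.00072171,  0.00896173,  0.01479908]), 'finger_force': 0.0, 'grip_width': 87.80257033031177}
```

View pics/top0.png

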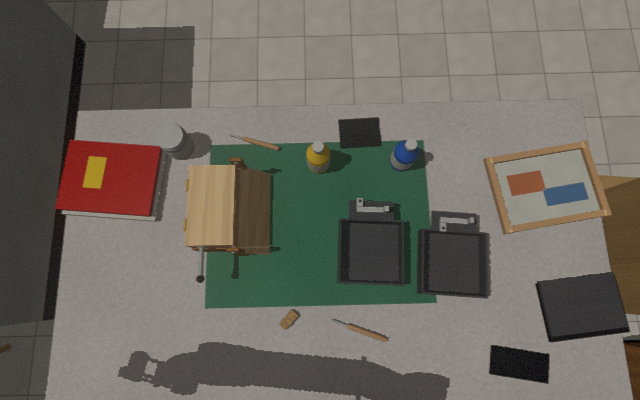

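View pics/side0.png

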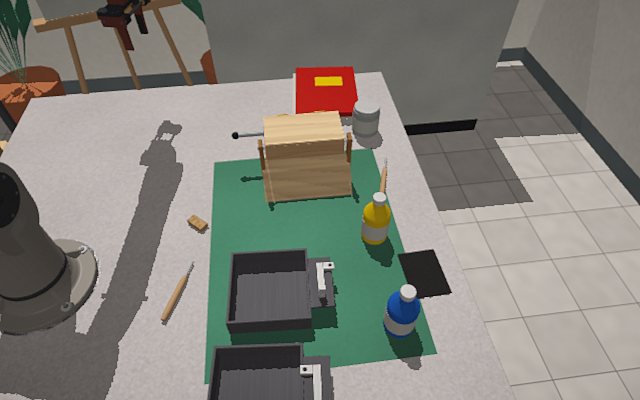

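The top view shows the box at px (213,208) with its handle ball at (200,278) and the chute facing right. The bins are at (373,250) and (453,262), the bottles at (318,158) and (404,155).

```bash
python3 - <<'E'
from h import *
im=np.load('top.npz')['im'];d=np.load('top.npz')['d'];p=cloud('top',d)
imS=np.load('side.npz')['im'];pS=cloud('side',np.load('side.npz')['d'])
def at(u,v,P=p): return np.round(P[v,u],0)
for n,(u,v) in dict(ball=(200,278),table=(280,280),boxTL=(192,170),boxBR=(232,245),by=(318,147),bb=(411,145)).items(): print(n,at(u,v))
# box lid top region
def rect(m,n):
    q=p[m][:,:2].astype(np.float32);r=cv2.minAreaRect(q);print(n,m.sum(),np.round(r[0]),np.round(r[1]),round(r[2],1),np.nanmedian(p[m][:,2]))
vv,uu=np.mgrid[0:400,0:640];z=np.nan_to_num(p[...,2],nan=-1e3)
def sub(a,b,c,e): return (uu>=a)&(uu<b)&(vv>=c)&(vv<e)
rect(sub(180,255,150,255)&(z>126)&(z<138),'lid')
rect(sub(192,210,252,285)&(z>90)&(z<120),'rod')
rect(sub(330,410,215,292)&(z>40)&(z<56),'binA')
rect(sub(412,495,226,305)&(z>40)&(z<56),'binB')
rect(sub(300,335,135,175)&(z>125),'yel');rect(sub(390,425,130,175)&(z>125),'blu')
c=im[185:240,340:490];cv2.imwrite('pics/samp.png',cv2.resize(c[:,:,::-1],None,fx=5,fy=5,interpolation=cv2.INTER_CUBIC))
E
```

```text
ball [447. 329. 116.]
table [439. 148.   2.]
boxTL [713. 355. 134.]
boxBR [523. 252. 125.]
by [765.  37. 137.]
bb [ 763. -197.  140.]
lid 3775 [623. 300.] [138. 234.] 89.4 135.24954313714306
rod 173 [473. 330.] [20. 72.] 87.1 110.06240191258905
binA 769 [514. -95.] [170. 183.] 86.5 48.855123471992556
binB 856 [ 480. -311.] [172. 185.] 84.7 48.6979557082156
yel 115 [766.  37.] [25. 30.] 88.7 139.3847874905224
blu 120 [ 766. -198.] [27. 29.] 1.8 139.15252216279475
```

View pics/samp.png

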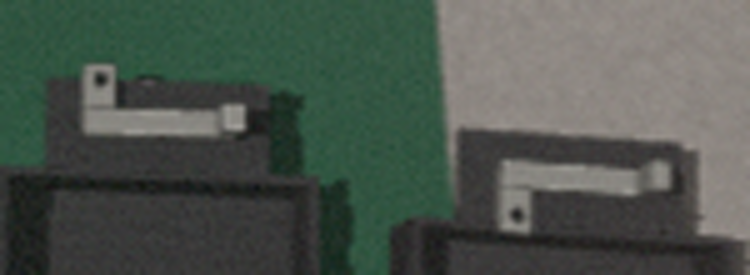

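Sample A (left in the picture) has its foot at the far left pointing up with the lug on the right, so bin A is the right-hand bin and bin B the left-hand bin.

```bash
python3 - <<'E'
from h import *
d=np.load('top.npz')['d'];p=cloud('top',d)
z=np.nan_to_num(p[...,2],nan=-1e3)
# lid left edge (outer y) & rod centre per row
for r0,r1,n in((172,242,'lid'),(254,284,'rod')):
    E=[]
    for v in range(r0,r1,2):
        us=np.arange(150,300); 
        m=(z[v,us]>(100 if n=='rod' else 128))&(z[v,us]<145)
        q=p[v,us[m]]
        if len(q)>2: E.append((q[:,0].mean(),q[:,1].max(),q[:,1].min(),q[:,1].mean(),q[:,2].max(),len(q)))
    E=np.array(E);
    print(n,np.round(E[::3]).tolist())
    for c in(1,2,3): print(np.polyfit(E[:,0],E[:,c],1))
i=p[(z>40)&(z<56)]
for lo,hi in((-190,0),(-420,-215)):
    q=i[(i[:,1]>lo)&(i[:,1]<hi)&(i[:,0]>350)&(i[:,0]<580)]
    q=q[(q[:,1]>lo)]; print(np.round([q[:,0].min(),np.percentile(q[:,0],99),q[:,1].min(),q[:,1].max()]))
E
```

```text
lid [[706.0, 362.0, 245.0, 303.0, 139.0, 48.0], [691.0, 363.0, 247.0, 305.0, 140.0, 48.0], [675.0, 366.0, 246.0, 306.0, 139.0, 49.0], [660.0, 366.0, 246.0, 306.0, 140.0, 50.0], [645.0, 364.0, 246.0, 304.0, 137.0, 49.0], [629.0, 363.0, 246.0, 303.0, 138.0, 48.0], [614.0, 362.0, 248.0, 303.0, 139.0, 47.0], [599.0, 364.0, 248.0, 305.0, 138.0, 49.0], [585.0, 367.0, 247.0, 307.0, 140.0, 51.0], [570.0, 366.0, 247.0, 307.0, 139.0, 51.0], [555.0, 365.0, 247.0, 305.0, 140.0, 49.0], [541.0, 364.0, 250.0, 307.0, 139.0, 48.0]]
[-6.98003822e-03  3.68436232e+02]
[-1.57222832e-02  2.56872917e+02]
[-1.15520194e-02  3.12211074e+02]
rod [[505.0, 336.0, 327.0, 331.0, 112.0, 5.0], [490.0, 336.0, 327.0, 330.0, 112.0, 5.0], [476.0, 336.0, 325.0, 330.0, 113.0, 5.0], [461.0, 338.0, 327.0, 331.0, 114.0, 6.0], [447.0, 341.0, 323.0, 331.0, 116.0, 9.0]]
[-2.20659229e-02  3.46862999e+02]
[1.18916936e-02 3.20454306e+02]
[-2.60897641e-03  3.32006460e+02]
[ 418.  578. -183.   -6.]
[ 381.  578. -401. -217.]
```

```bash
python3 -m jog '[[[0,291,-319,20,0.27],[0,291,-319,20,0.27],[0,291,-319,20,0.27],[0,291,-319,20,0.27],[0,291,-319,20,0.27],[0,291,-319,20,0.27],[0,291,-319,20,0.27],[0,291,-319,20,0.27],[0,291,-319,20,0.27],[0,291,-319,20,0.27],[0,291,-319,20,0.27],[0,291,-319,20,0.27],[0,291,-319,20,0.27],[0,291,-319,20,0.27],[0,291,-319,20,0.27],[0,291,-319,20,0.27]]]' 60
```

```text
t: 1.43
tool_pos: [473.6, 332.0, 207.2]
orientation: [-0.0, 0.001, 1.0, 0.0]
ft_force: [-0.3, -0.3, 0.4]
grip_width: 87.4
finger_force: 0.0
```

```bash
python3 -m jog '[[[0,0,0,-40,0],[0,0,0,-80,0],[0,0,0,-110,0],[0,0,0,-123,0],[0,0,0,-123,0],[0,0,0,-123,0],[255,0,0,-123,0],[255,0,0,-123,0],[255,0,0,-123,0],[255,0,0,-123,0],[255,0,0,-123,0],[255,0,0,-123,0],[255,0,0,-123,0],[255,0,0,-123,0],[255,0,0,-123,0],[255,0,0,-123,0]]]'
```

```text
t: 2.77
tool_pos: [474.8, 330.5, 84.3]
orientation: [-0.0, 0.003, 1.0, -0.0]
ft_force: [-0.3, -0.2, -0.2]
grip_width: 24.6
finger_force: 0.0
```

```bash
python3 -m jog '[[[255,0,0,0,0],[255,0,0,0,0],[255,0,0,0,0],[255,0,0,0,0],[255,0,0,0,0],[255,0,0,0,0]]]'; python3 - <<'E'
import numpy as np
r=np.hypot(85,25);a0=np.arctan2(-25,85)
for t in np.arange(0,3.0,0.15).tolist()+[2.9]: print(round(t,2),np.round([r*np.cos(a0+t)-85,r*np.sin(a0+t)+25]))
E
```

```text
t: 3.27
tool_pos: [474.8, 330.5, 84.4]
orientation: [-0.0, 0.003, 1.0, 0.0]
ft_force: [-0.6, 0.1, -0.2]
grip_width: 0.2
finger_force: 0.0
0.0 [0. 0.]
0.15 [ 3. 13.]
0.3 [ 4. 26.]
0.45 [ 2. 39.]
0.6 [-1. 52.]
0.75 [-6. 65.]
0.9 [-13.  76.]
1.05 [-21.  86.]
1.2 [-31.  95.]
1.35 [-42. 102.]
1.5 [-54. 108.]
1.65 [-67. 112.]
1.8 [-80. 113.]
1.95 [-93. 113.]
2.1 [-106.  111.]
2.25 [-119.  107.]
2.4 [-131.  101.]
2.55 [-142.   93.]
2.7 [-151.   84.]
2.85 [-159.   73.]
2.9 [-162.   70.]
```

```bash
python3 - <<'E'
from h import *
im,d=grab('side');c=im[80:230,180:380];cv2.imwrite('pics/a1.png',cv2.resize(c[:,:,::-1],None,fx=4,fy=4,interpolation=cv2.INTER_CUBIC))
p=cloud('side',d)
for v in range(120,150,3):
  print(v,[tuple(np.round(p[v,u]).astype(int)) for u in range(232,268,6) if d[v,u]>0])
E
```

```text
120 [(np.int64(454), np.int64(251), np.int64(214)), (np.int64(468), np.int64(250), np.int64(214)), (np.int64(482), np.int64(250), np.int64(213)), (np.int64(496), np.int64(247), np.int64(213)), (np.int64(495), np.int64(526), np.int64(-2))]
123 [(np.int64(453), np.int64(248), np.int64(208)), (np.int64(467), np.int64(247), np.int64(208)), (np.int64(481), np.int64(248), np.int64(206)), (np.int64(494), np.int64(248), np.int64(204)), (np.int64(494), np.int64(509), np.int64(-1)), (np.int64(513), np.int64(509), np.int64(-3))]
126 [(np.int64(419), np.int64(508), np.int64(-4)), (np.int64(438), np.int64(504), np.int64(-3)), (np.int64(473), np.int64(320), np.int64(140)), (np.int64(475), np.int64(502), np.int64(-5)), (np.int64(494), np.int64(495), np.int64(-1)), (np.int64(512), np.int64(487), np.int64(2))]
129 [(np.int64(419), np.int64(492), np.int64(-3)), (np.int64(438), np.int64(485), np.int64(1)), (np.int64(471), np.int64(323), np.int64(128)), (np.int64(474), np.int64(486), np.int64(-4)), (np.int64(493), np.int64(484), np.int64(-4)), (np.int64(511), np.int64(478), np.int64(-2))]
132 [(np.int64
[... 927 characters left out ...]
2)), (np.int64(456), np.int64(426), np.int64(0)), (np.int64(473), np.int64(427), np.int64(-2)), (np.int64(491), np.int64(427), np.int64(-4)), (np.int64(509), np.int64(420), np.int64(0))]
144 [(np.int64(420), np.int64(421), np.int64(-2)), (np.int64(438), np.int64(416), np.int64(0)), (np.int64(455), np.int64(417), np.int64(-3)), (np.int64(473), np.int64(410), np.int64(1)), (np.int64(491), np.int64(409), np.int64(0)), (np.int64(508), np.int64(408), np.int64(-2))]
147 [(np.int64(420), np.int64(408), np.int64(-3)), (np.int64(437), np.int64(405), np.int64(-2)), (np.int64(455), np.int64(402), np.int64(-2)), (np.int64(490), np.int64(401), np.int64(-5)), (np.int64(515), np.int64(242), np.int64(131))]
```

View pics/a1.png

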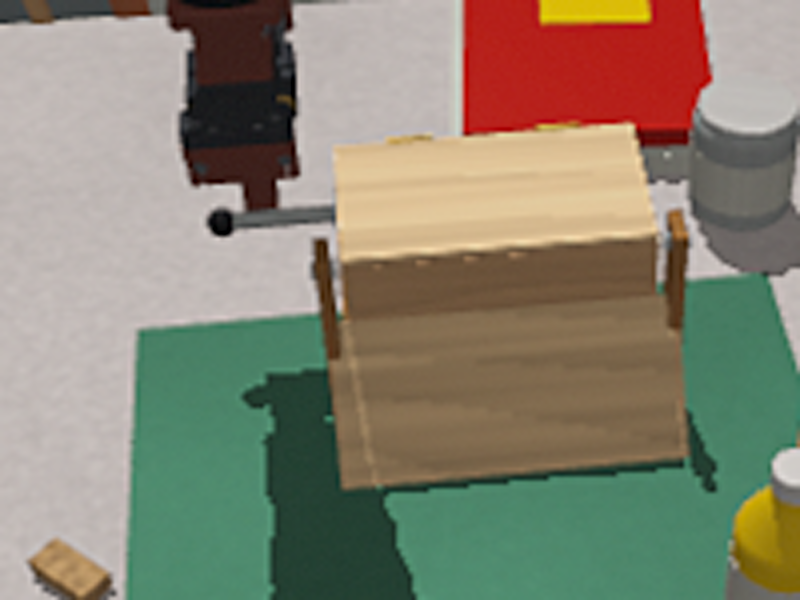

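The picture shows the shut fingers ending right at the rod (crop (260,208)), apparently behind or above it. I'll lift and look at where the tips really are.

```bash
python3 -m jog '[[[255,0,0,40,0],[255,0,0,80,0],[255,0,0,100,0],[255,0,0,100,0],[255,0,0,100,0],[255,0,0,100,0]]]'; python3 - <<'E'
from h import *
im,d=grab('side');p=cloud('side',d);q=p[60:150,200:270].reshape(-1,3)
q=q[(q[:,2]>125)&(q[:,0]<505)]
for z in range(125,330,10):
    s=q[(q[:,2]>=z)&(q[:,2]<z+10)]
    if len(s): print(z,len(s),np.round(s.min(0)),np.round(s.max(0)))
c=im[40:190,180:380];cv2.imwrite('pics/a2.png',cv2.resize(c[:,:,::-1],None,fx=4,fy=4,interpolation=cv2.INTER_CUBIC))
E
```

```text
t: 3.82
tool_pos: [474.2, 330.1, 183.4]
orientation: [-0.001, 0.003, 1.0, -0.0]
ft_force: [-0.1, -0.8, -0.6]
grip_width: 0.4
finger_force: 0.0
125 4 [502. 237. 127.] [503. 251. 134.]
135 1 [503. 240. 135.] [503. 240. 135.]
215 18 [462. 319. 219.] [482. 322. 225.]
225 39 [460. 317. 225.] [483. 337. 235.]
235 32 [460. 317. 235.] [482. 324. 245.]
245 24 [461. 317. 245.] [483. 322. 253.]
295 83 [439. 246. 297.] [503. 304. 305.]
305 129 [439. 246. 305.] [505. 348. 315.]
315 140 [438. 241. 315.] [504. 338. 325.]
325 129 [438. 239. 325.] [504. 286. 335.]
```

View pics/a2.png

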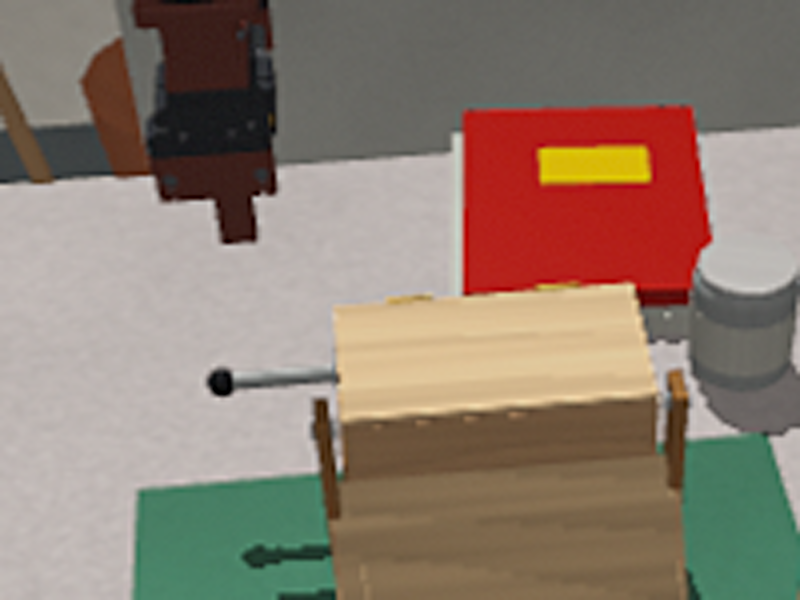

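The depth puts the finger tips at z≈218 while the state reports 183: true tip height ≈ reported + 34 mm (x, y agree). I'll open and go down that much further.

```bash
python3 -m jog '[[[0,3,0,0,0],[0,3,0,0,0],[0,3,0,0,0],[0,3,0,0,0],[0,3,0,0,0],[0,3,0,0,0],[0,3,0,0,0],[0,3,0,0,0],[0,3,0,0,0],[0,3,0,0,0],[0,3,0,-30,0],[0,3,0,-60,0],[0,3,0,-90,0],[0,3,0,-115,0],[0,3,0,-132,0],[0,3,0,-132,0],[0,3,0,-132,0]]]'
python3 -m jog '[[[255,0,0,0,0],[255,0,0,0,0],[255,0,0,0,0],[255,0,0,0,0],[255,0,0,0,0],[255,0,0,0,0],[255,0,0,0,0],[255,0,0,0,0],[255,0,0,0,0],[255,0,0,0,0],[255,0,0,0,0],[255,0,0,0,0],[255,0,0,0,0],[255,0,0,0,0],[255,0,0,0,0],[255,0,0,0,0]]]' 50
```

```text
t: 5.28
tool_pos: [477.4, 330.2, 51.9]
orientation: [-0.001, 0.003, 1.0, -0.001]
ft_force: [0.2, 0.4, -0.3]
grip_width: 87.6
finger_force: 0.0
t: 6.62
tool_pos: [477.8, 332.2, 52.4]
orientation: [0.0, 0.002, 1.0, 0.001]
ft_force: [0.8, 5.3, -4.6]
grip_width: 10.7
finger_force: 50.0
```

```bash
python3 -m jog '[[[255,0,4,6,0],[255,0,5,13,0],[255,0,6,20,0],[255,0,6,26,0],[255,0,5,33,0],[255,0,4,39,0],[255,0,3,46,0],[255,0,1,52,0],[255,0,-1,59,0],[255,0,-4,65,0],[255,0,-7,71,0],[255,0,-11,76,0],[255,0,-15,81,0],[255,0,-19,86,0],[255,0,-24,91,0],[255,0,-29,95,0],[255,0,-34,99,0],[255,0,-40,102,0],[255,0,-46,105,0],[255,0,-52,108,0]]]'
```

```text
t: 8.28
tool_pos: [477.6, 286.2, 164.6]
orientation: [0.002, 0.001, 1.0, 0.006]
ft_force: [-3.7, 13.1, 7.6]
grip_width: 11.1
finger_force: 50.0
```

```bash
python3 -m jog '[[[255,0,-6,2,0],[255,0,-13,4,0],[255,0,-19,5,0],[255,0,-26,5,0],[255,0,-32,5,0],[255,0,-39,5,0],[255,0,-45,4,0],[255,0,-52,3,0],[255,0,-58,1,0],[255,0,-65,-1,0],[255,0,-71,-4,0],[255,0,-77,-7,0],[255,0,-82,-11,0],[255,0,-88,-15,0],[255,0,-92,-19,0],[255,0,-97,-24,0],[255,0,-101,-29,0],[255,0,-104,-33,0],[255,0,-104,-33,0],[255,0,-104,-33,0]]]'; python3 - <<'E'
from h import *
im,d=grab('side');
c=im[80:280,160:400];cv2.imwrite('pics/a3.png',cv2.resize(c[:,:,::-1],None,fx=3,fy=3,interpolation=cv2.INTER_CUBIC))
E
```

```text
t: 9.95
tool_pos: [476.6, 173.0, 127.2]
orientation: [-0.001, 0.003, 1.0, -0.001]
ft_force: [-3.8, -4.6, -0.9]
grip_width: 11.5
finger_force: 5.0
```

View pics/a3.png

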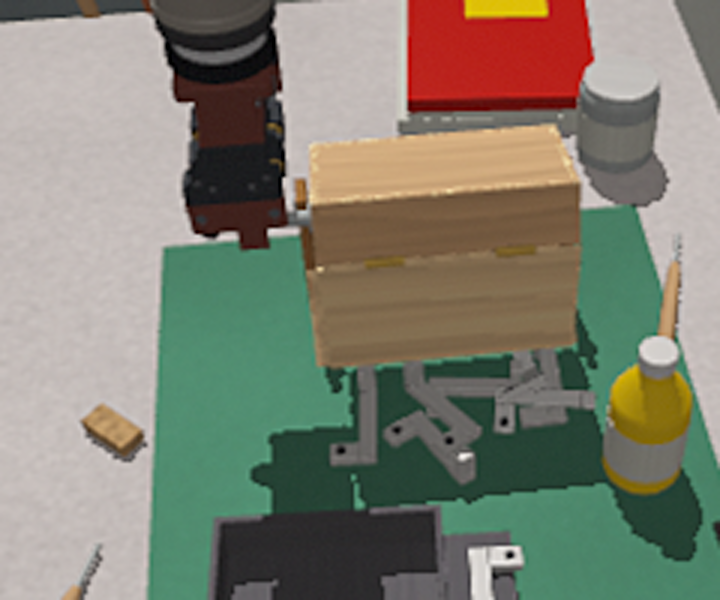

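The box is right over with its lid hanging open. About six or seven brackets lie on the mat in front of it (crop (330–590, 350–480)), the yellow bottle stands. The box goes back now.

```bash
python3 -m jog '[[[255,0,0,0,0],[255,0,0,0,0],[255,0,0,0,0],[255,0,0,0,0],[255,0,0,0,0],[255,0,0,0,0]]]' 50; python3 -m jog '[[[255,0,3,4,0],[255,0,7,9,0],[255,0,12,14,0],[255,0,16,18,0],[255,0,22,22,0],[255,0,27,26,0],[255,0,33,29,0],[255,0,39,32,0],[255,0,46,34,0],[255,0,52,36,0],[255,0,59,37,0],[255,0,65,38,0],[255,0,72,38,0],[255,0,78,38,0],[255,0,85,38,0],[255,0,91,37,0],[255,0,98,35,0],[255,0,104,33,0]]]' 50
```

```text
t: 10.5
tool_pos: [476.5, 172.9, 127.2]
orientation: [-0.001, 0.003, 1.0, -0.001]
ft_force: [-4.1, -4.6, -0.7]
grip_width: 10.9
finger_force: 50.0
t: 12.0
tool_pos: [478.9, 279.0, 160.9]
orientation: [0.001, 0.003, 1.0, 0.0]
ft_force: [1.1, -3.8, 1.8]
grip_width: 11.1
finger_force: 50.0
```

```bash
python3 -m jog '[[[255,0,6,-3,0],[255,0,12,-6,0],[255,0,18,-9,0],[255,0,23,-13,0],[255,0,28,-17,0],[255,0,33,-22,0],[255,0,37,-27,0],[255,0,41,-32,0],[255,0,45,-37,0],[255,0,48,-43,0],[255,0,51,-49,0],[255,0,53,-56,0],[255,0,55,-62,0],[255,0,56,-69,0],[255,0,57,-75,0],[255,0,58,-82,0],[255,0,58,-88,0],[255,0,57,-95,0],[255,0,56,-101,0],[255,0,54,-107,0]]]'
python3 -m jog '[[[255,0,0,0,0],[255,0,0,0,0],[255,0,0,-1,0],[255,0,0,-1,0],[0,0,0,-1,0],[0,0,0,-1,0],[0,0,0,-1,0],[0,0,0,-1,0],[0,0,0,-1,0],[0,0,0,-1,0],[0,0,0,-1,0],[0,0,0,-1,0],[0,0,0,-1,0],[0,0,0,-1,0],[0,0,0,-1,0],[0,0,0,-1,0]]]'
```

```text
t: 13.67
tool_pos: [479.7, 332.2, 54.0]
orientation: [0.001, 0.004, 1.0, 0.0]
ft_force: [-11.4, -11.1, 61.7]
grip_width: 10.4
finger_force: 50.0
t: 15.0
tool_pos: [477.8, 332.5, 52.4]
orientation: [0.0, 0.003, 1.0, 0.0]
ft_force: [0.5, 0.1, -0.9]
grip_width: 86.2
finger_force: 0.0
```

```bash
python3 -m jog '[[[0,0,0,40,0],[0,0,0,80,0],[0,0,0,120,0],[0,-40,20,140,0],[0,-60,40,140,0],[0,-60,40,140,0],[0,-60,40,140,0]]]'; python3 - <<'E'
from h import *
im,d=grab('top');c=im[140:260,225:345];cv2.imwrite('pics/b1.png',cv2.resize(c[:,:,::-1],None,fx=5,fy=5,interpolation=cv2.INTER_CUBIC))
im,d=grab('side');c=im[110:260,200:400];cv2.imwrite('pics/b2.png',cv2.resize(c[:,:,::-1],None,fx=4,fy=4,interpolation=cv2.INTER_CUBIC))
E
```

```text
t: 15.58
tool_pos: [416.2, 374.3, 193.0]
orientation: [0.0, 0.001, 1.0, 0.001]
ft_force: [0.5, -1.1, 0.2]
grip_width: 87.5
finger_force: 0.0
```

View pics/b1.png

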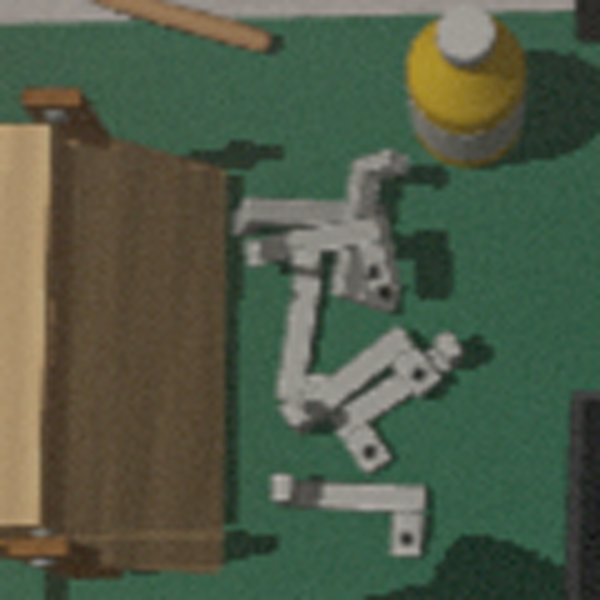

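View pics/b2.png

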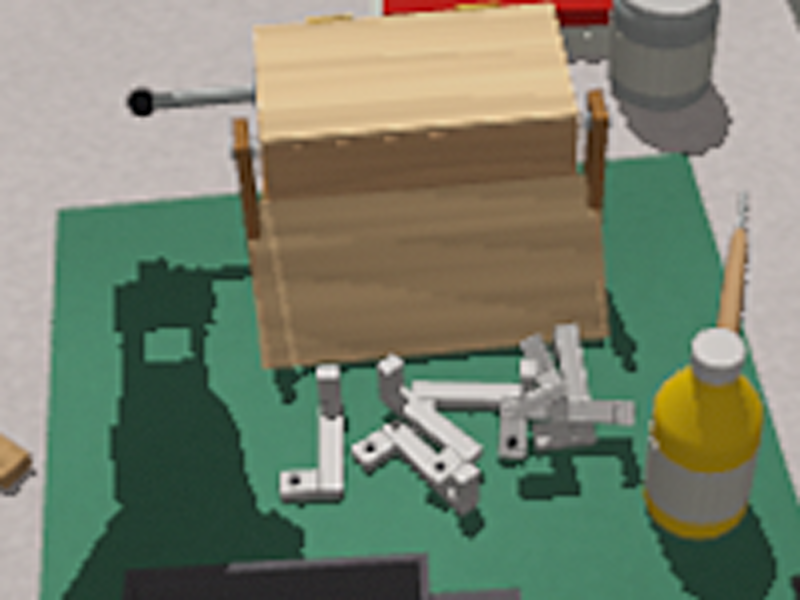

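The top crop shows six or so brackets. B1 (lug (283,488), foot (407,535)) is right-hand. B2 (lug (445,347), foot (370,452)) is left-hand. B3 (foot hole (418,373), lug at lower left) is right-hand. A cluster of about three lies around (240–400, 160–300).

```bash
cat >> h.py <<'E'
def pt(P,off,s,u,v,r=1):
    U=int(round(off[0]+u/s));V=int(round(off[1]+v/s))
    return np.round(np.nanmedian(P[V-r:V+r+1,U-r:U+r+1].reshape(-1,3),0)).astype(int).tolist()
def ortho(P,im,x0,x1,y0,y1,name=None,k=4):
    # height map, rows: x decreasing, cols: y decreasing, 1mm cells
    pass
E
python3 - <<'E'
from h import *
P=cloud('top',np.load('top.npz')['d'])
for n,u,v in [('B1lug',284,486),('B1mid',355,496),('B1elb',415,497),('B1foot',407,540),('B2lug',446,347),('B2mid',395,395),('B2elb',355,425),('B2foot',372,452),('B3foot',425,370),('B3elb',400,345),('B3mid',360,375),('B3x',325,392),('B3lug',297,410),('B4a',308,275),('B4m',300,335),('B4b',292,390),('c1',255,250),('c2',245,215),('c3',310,210),('c4',365,190),('c5',395,160),('c6',340,235),('c7',385,290),('c8',345,280),('mat',480,300)]:
    print(n,pt(P,(225,140),5,u,v,0))
E
```

```text
B1lug [551, 139, 34]
B1mid [547, 103, 12]
B1elb [547, 71, 10]
B1foot [523, 77, 9]
B2lug [625, 52, 34]
B2mid [603, 81, 10]
B2elb [586, 103, 10]
B2foot [572, 95, 10]
B3foot [614, 64, 22]
B3elb [629, 77, 21]
B3mid [612, 99, 22]
B3x [605, 119, 18]
B3lug [590, 133, 44]
B4a [672, 127, 9]
B4m [637, 133, 13]
B4b [606, 139, 13]
c1 [682, 156, 29]
c2 [701, 161, 34]
c3 [705, 126, 26]
c4 [717, 95, 24]
c5 [727, 77, 45]
c6 [686, 108, 44]
c7 [661, 85, 15]
c8 [664, 106, 30]
mat [657, 32, 1]
```

```bash
python3 -m jog '[[[180,132,-233,0,-1.57],[180,132,-233,0,-1.57],[180,132,-233,0,-1.57],[180,132,-233,0,-1.57],[180,132,-233,0,-1.57],[180,132,-233,0,-1.57],[180,132,-233,0,-1.57],[180,132,-233,0,-1.57],[180,132,-233,0,-1.57],[180,132,-233,0,-1.57],[180,132,-233,0,-1.57],[180,132,-233,0,-1.57],[180,132,-233,0,-1.57],[180,132,-233,0,-1.57],[180,132,-233,0,-1.57]]]' 40; python3 - <<'E'
from h import *
print(np.round(ctrl.state()['q'],2))
E
```

```text
t: 16.93
tool_pos: [550.0, 138.1, 191.9]
orientation: [0.0, 0.709, 0.705, -0.001]
ft_force: [0.5, -0.4, 0.2]
grip_width: 25.8
finger_force: 0.0
[-0.75  0.32  0.49  1.84 -0.17  1.03 -0.19]
```

```bash
python3 -m jog '[[[180,-1,-5,-40,0],[180,-1,-5,-80,0],[180,-1,-5,-120,0],[180,-1,-5,-160,0],[180,-1,-5,-190,0],[180,-1,-5,-205,0],[180,-1,-5,-213,0],[180,-1,-5,-219,0],[180,-1,-5,-219,0],[255,-1,-5,-219,0],[255,-1,-5,-219,0],[255,-1,-5,-219,0],[255,-1,-5,-219,0],[255,-1,-5,-219,0],[255,-1,-5,-219,0],[255,-1,-5,-219,0]]]' 40
```

```text
t: 18.27
tool_pos: [550.0, 134.8, -25.4]
orientation: [0.0, 0.709, 0.705, 0.001]
ft_force: [-0.2, -0.6, 6.8]
grip_width: 13.8
finger_force: 45.0
```

```bash
python3 -m jog '[[[255,0,0,40,0],[255,0,0,80,0],[255,0,0,110,0],[255,-14,-38,110,0],[255,-28,-76,110,0],[255,-42,-114,110,0],[255,-56,-152,110,0],[255,-74,-198,110,0],[255,-74,-198,110,0],[255,-74,-198,80,0],[255,-74,-198,45,0],[255,-74,-198,20,0],[255,-74,-198,15,0],[255,-74,-198,15,0],[140,-74,-198,15,0],[140,-74,-198,15,0],[140,-74,-198,15,0],[140,-74,-198,15,0],[140,-74,-198,15,0],[140,-74,-198,15,0]]]'
```

```text
t: 19.93
tool_pos: [475.2, -63.4, -11.1]
orientation: [0.0, 0.709, 0.705, 0.0]
ft_force: [-0.0, 0.4, 0.2]
grip_width: 39.4
finger_force: 0.0
```

```bash
python3 -m jog '[[[170,0,0,40,0],[170,0,0,80,0],[170,0,0,110,0.1],[170,22,36,130,0.2],[170,44,72,130,0.3],[170,66,108,130,0.4],[170,88,144,130,0.5],[170,118,193,130,0.61],[170,118,193,130,0.61],[170,118,193,100,0.61],[170,118,193,65,0.61],[170,118,193,35,0.61],[170,118,193,15,0.61],[170,118,193,3,0.61],[170,118,193,-2,0.61],[170,118,193,-2,0.61]]]'; python3 - <<'E'
from h import *
im,d=grab('side');P=cloud('side',d)
c=im[110:260,200:400];cv2.imwrite('pics/b3.png',cv2.resize(c[:,:,::-1],None,fx=4,fy=4,interpolation=cv2.INTER_CUBIC))
E
```

```text
t: 21.27
tool_pos: [592.5, 129.3, -14.2]
orientation: [-0.0, 0.464, 0.886, -0.0]
ft_force: [0.2, 0.5, 0.8]
grip_width: 29.3
finger_force: 0.0
```

View pics/b3.png

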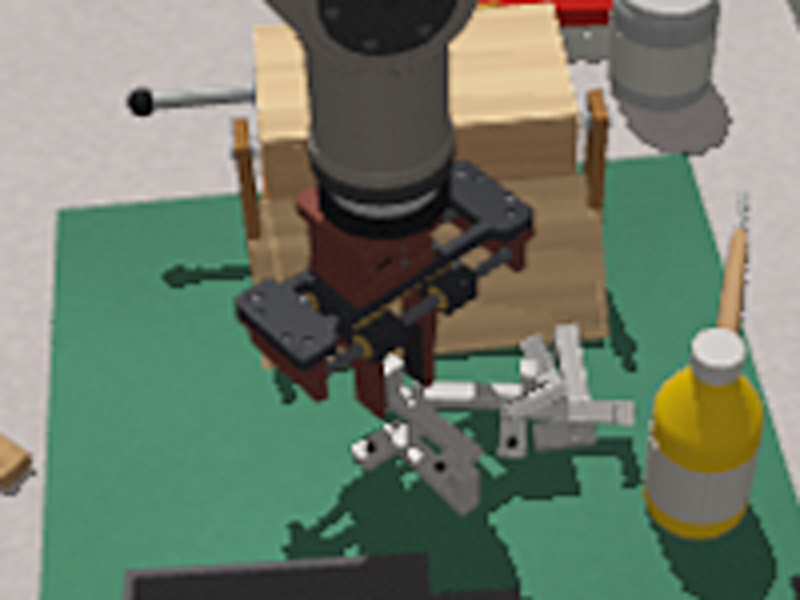

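The fingers straddle B3's lug (crop (395,370)), which stands clear between them. B1 is gone to its bin. I'll close, lift, and carry it.

```bash
python3 -m jog '[[[255,0,0,0,0],[255,0,0,0,0],[255,0,0,0,0],[255,0,0,0,0],[255,0,0,0,0],[255,0,0,0,0],[255,0,0,0,0],[255,0,0,10,0],[255,0,0,40,0],[255,0,0,80,0],[255,0,0,100,0],[255,0,0,100,0]]]' 40
```

```text
t: 22.32
tool_pos: [596.2, 130.1, 91.9]
orientation: [0.003, 0.465, 0.886, 0.003]
ft_force: [0.8, -1.0, -2.0]
grip_width: 13.4
finger_force: 39.9
```

```bash
python3 -m jog '[[[255,-10,-35,10,-0.1],[255,-20,-70,10,-0.2],[255,-30,-105,10,-0.3],[255,-40,-140,10,-0.4],[255,-50,-170,10,-0.5],[255,-60,-193,10,-0.61],[255,-60,-193,0,-0.61],[255,-60,-193,-35,-0.61],[255,-60,-193,-70,-0.61],[255,-60,-193,-95,-0.61],[255,-60,-193,-95,-0.61],[140,-60,-193,-95,-0.61],[140,-60,-193,-95,-0.61],[140,-60,-193,-95,-0.61],[140,-60,-193,-95,-0.61],[140,-60,-193,-95,-0.61],[140,-60,-193,-60,-0.61],[140,-60,-193,-20,-0.61],[140,-60,-193,20,-0.61],[140,-60,-193,50,-0.61]]]'; python3 - <<'E'
from h import *
im,d=grab('top');P=cloud('top',d);q=P[140:260,225:345]
m=(q[...,2]>6)&(q[...,1]<178)&(q[...,0]<740)&~((q[...,0]>725)&(q[...,1]<70))
# ortho height picture, 2mm/cell
H=np.zeros((130,100),np.uint8)
for x,y,z in q[m]:
    r=int((760-x)/2);c=int((180-y)/2)
    if 0<=r<130 and 0<=c<100: H[r,c]=max(H[r,c],min(255,z*5))
c=cv2.resize(im[140:260,225:345][:,:,::-1],(480,480),interpolation=cv2.INTER_CUBIC)
h=cv2.resize(H,(300,390),interpolation=cv2.INTER_NEAREST);h=cv2.cvtColor(h,cv2.COLOR_GRAY2BGR)
o=np.zeros((600,800,3),np.uint8);o[:480,:480]=c;o[:390,490:790]=h
b=im[215:300,330:500][:,:,::-1];b=cv2.resize(b,(230,115),interpolation=cv2.INTER_CUBIC);o[485:600,:230]=b
cv2.imwrite('pics/c1.png',o)
E
```

```text
t: 23.98
tool_pos: [533.7, -63.9, 139.9]
orientation: [0.001, 0.709, 0.705, 0.001]
ft_force: [0.1, 1.0, -0.3]
grip_width: 39.4
finger_force: 0.0
```

View pics/c1.png

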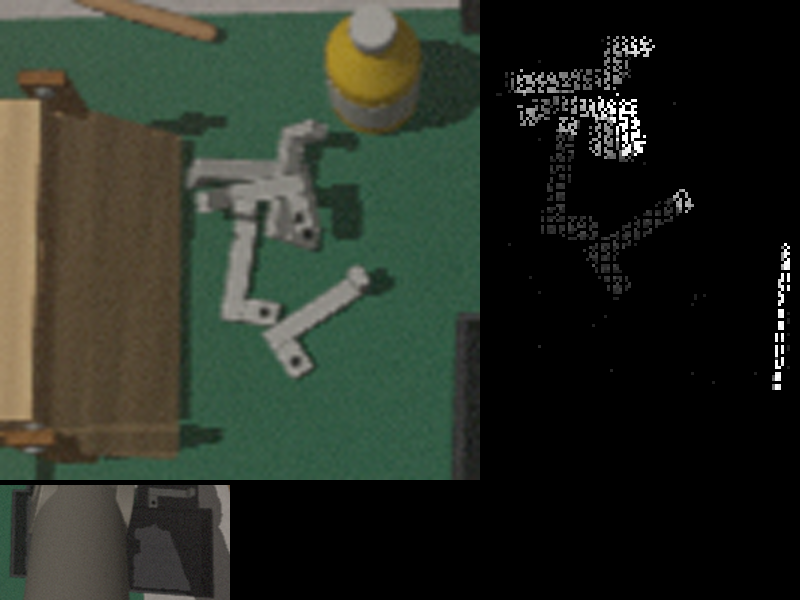

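Only B2 (lug (357,273), left-hand) is now clear. B4 (strap (245,225)–(235,310), foot (265,312)) lies under the cluster end.

```bash
python3 -m jog '[[[170,22,30,0,0.12],[170,44,60,0,0.24],[170,66,90,0,0.36],[170,90,119,0,0.48],[170,90,119,-20,0.6],[170,90,119,-55,0.64],[170,90,119,-90,0.64],[170,90,119,-125,0.64],[170,90,119,-150,0.64],[170,90,119,-160,0.64],[170,90,119,-163,0.64],[170,90,119,-163,0.64],[255,90,119,-163,0.64],[255,90,119,-163,0.64],[255,90,119,-163,0.64],[255,90,119,-163,0.64],[255,90,119,-163,0.64],[255,90,119,-163,0.64],[255,90,119,-163,0.64]]]' 40
python3 -m jog '[[[255,0,0,20,0],[255,0,0,60,0],[255,0,0,100,0],[255,0,0,130,0],[255,0,0,130,0]]]'
```

```text
t: 25.62
tool_pos: [624.2, 55.7, -24.9]
orientation: [0.001, 0.451, 0.892, 0.001]
ft_force: [-1.1, 0.2, 7.3]
grip_width: 13.5
finger_force: 39.8
t: 26.03
tool_pos: [627.5, 55.6, 110.7]
orientation: [0.005, 0.451, 0.892, 0.004]
ft_force: [0.7, 0.1, -1.5]
grip_width: 13.8
finger_force: 39.7
```

```bash
python3 -m jog '[[[255,-186,-392,0,-0.64],[255,-186,-392,0,-0.64],[255,-186,-392,0,-0.64],[255,-186,-392,0,-0.64],[255,-186,-392,0,-0.64],[255,-186,-392,0,-0.64],[255,-186,-392,0,-0.64],[255,-186,-392,0,-0.64],[255,-186,-392,0,-0.64],[255,-186,-392,0,-0.64],[255,-186,-392,0,-0.64],[255,-186,-392,0,-0.64],[255,-186,-392,0,-0.64],[255,-186,-392,-40,-0.64],[255,-186,-392,-80,-0.64],[255,-186,-392,-110,-0.64],[255,-186,-392,-117,-0.64],[255,-186,-392,-117,-0.64]]]'
python3 -m jog '[[[140,0,0,0,0],[140,0,0,0,0],[140,0,0,0,0],[140,0,0,0,0],[140,0,0,0,0],[140,0,0,40,0],[140,0,0,80,0],[140,0,0,120,0],[140,0,0,140,0],[140,0,0,140,0]]]'; python3 - <<'E'
from h import *
im,d=grab('top');imS,dS=grab('side')
o=np.zeros((600,800,3),np.uint8)
o[:400,:400]=cv2.resize(im[160:220,260:320],(400,400),interpolation=cv2.INTER_CUBIC)
o[:400,400:]=cv2.resize(imS[180:235,300:370],(400,400),interpolation=cv2.INTER_CUBIC)
o[400:600,:460]=cv2.resize(im[215:300,330:500],(460,200),interpolation=cv2.INTER_CUBIC)
cv2.imwrite('pics/c2.png',o[:,:,::-1])
E
```

```text
t: 27.53
tool_pos: [436.2, -333.8, -15.6]
orientation: [-0.002, 0.708, 0.706, -0.0]
ft_force: [-0.4, -0.1, -0.3]
grip_width: 13.7
finger_force: 39.7
t: 28.37
tool_pos: [439.5, -338.7, 131.6]
orientation: [0.004, 0.709, 0.705, 0.002]
ft_force: [0.1, -0.3, -0.4]
grip_width: 39.6
finger_force: 0.0
```

View pics/c2.png

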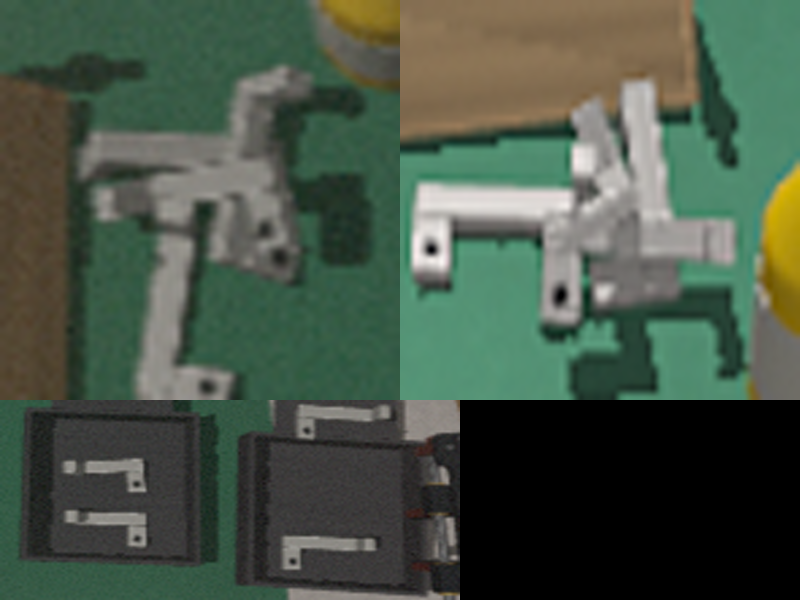

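Bins: two right-hand brackets in A, one left-hand in B, all lying flat. Remaining: B4 flat with its foot at lower left (207,385), left-hand, plus a tangle with two holes visible at (265,230) and (282,257).

```bash
cat > hm.py <<'E'
from h import *
import sys
x0,x1,y0,y1=map(int,sys.argv[1:5]);s=4
for n in('top','side'):
    P=cloud(n,np.load(n+'.npz')['d']).reshape(-1,3);P=P[~np.isnan(P[:,0])]
    H=np.full(((x1-x0)//s,(y1-y0)//s),-9.)
    L=[[[] for _ in range((y1-y0)//s)] for _ in range((x1-x0)//s)]
    for x,y,z in P:
        i=int((x1-x)//s);j=int((y1-y)//s)
        if 0<=i<H.shape[0] and 0<=j<H.shape[1]: L[i][j].append(z)
    print(n,'cols y from',y1,'down')
    for i,r in enumerate(L): print(f'{x1-i*s-2:4d}',' '.join('  .' if not c or np.max(c)<5 else f'{np.max(c):3.0f}' for c in r))
E
python3 hm.py 584 744 56 176
```

```text
top cols y from 176 down
 742   .   .   .   .   .   .   .   .   .   .   .   .   .   .   .   .   .   .   .   .   .   .   .   .   .   .   .   .  65  89
 738   .   .   .   .   .   .   .   .   .   .   .   .   .   .   .   6   .   .   .   .   .   .   .   .   .   .   .   .   .   .
 734   .   .   .   .   .   .   .   .   .   .   .   .   5   .   .   .   .   .  22  25  29  31  42  43  48   .   .   7   .   .
 730   .   .   .   .   .   .   .   .   .   .   .   .   .   .   .   .   .   .  26  27  34  42  43  46  41  45  39   6   .   .
 726   .   .   6   .   .   .   .   .   .   .   .   .   .   .   .   .   .   .  28  32  36  41  46  47  47  42  41   .   .   .
 722   .   .   .   .   .   .   6   .   .   .   .   .   .   .   .   .   .   .  28  30  24  23   .   .  47  39   .   .   .   .
 718   6   .   .   .   .   .   .   .   .   .   .   .   .   .   .   .   .   .  26  31  24  23   .   .   .   .   .   .   6   .
 714   .   .   .   .  32   .   .   .   .  23   .   .   .  21  20  21  17  20  29  27  31  21   7   .   5   .   .   .   .   .
 710   .  10  22  35  37  33  33  28  32  28  29  26  26  23  22  17  22   
[... 8250 characters left out ...]
 13  10   .  11  10   9   9   .   .   .   .   .   .   .   .   .   .   .   .
 602   .   .   .   .   .   .   .   9   7   8   9  11   7  11  10  10   8  11   .   .   .   .   .   .   .   .   .   .   .   .
 598   .   .   .   .   .   .   .   .   .   .  11   .  12  11   9   9   .  11   .   .   .   .   .   .   .   .   .   .   .   .
 594   7   .   .   .   .   .   .   .   .   .   .   .   .   .   .   .   5   .   .   .   .   .   .   .   .   .   .   .   .   .
 590   .   .   .   .   .   .   .   .   .   .   .   .   .   .   .   .   .   .   .   .   .   .   .   .   .   .   .   .   .   .
 586   .   .   .   .   .   .   .   .   .   .   .   .   .   .   .   .   .   .   .   .   .   .   .   .   .   .   .   .   .   .
```

```bash
python3 -m jog '[[[150,227,422,30,1.57],[150,227,422,30,1.57],[150,227,422,30,1.57],[150,227,422,30,1.57],[150,227,422,30,1.57],[150,227,422,30,1.57],[150,227,422,30,1.57],[150,227,422,30,1.57],[150,227,422,30,1.57],[150,227,422,30,1.57],[150,227,422,30,1.57],[150,227,422,30,1.57],[150,227,422,30,1.57],[150,227,422,0,1.57],[150,227,422,-40,1.57],[150,227,422,-80,1.57],[150,227,422,-110,1.57],[150,227,422,-122,1.57],[150,227,422,-122,1.57]]]'
python3 -m jog '[[[255,0,0,0,0],[255,0,0,0,0],[255,0,0,0,0],[255,0,0,0,0],[255,0,0,0,0],[255,0,0,0,0],[255,0,0,0,0],[255,0,0,0,0],[255,0,0,15,0],[255,0,0,50,0],[255,0,0,90,0],[255,0,0,110,0],[255,0,0,110,0]]]' 40; python3 - <<'E'
from h import *
im,d=grab('side');P=cloud('side',d).reshape(-1,3)
q=P[(P[:,2]>90)&(P[:,2]<200)&(P[:,0]>630)&(P[:,0]<725)&(P[:,1]>50)&(P[:,1]<180)]
for y in range(56,180,8):
    s=q[(q[:,1]>=y)&(q[:,1]<y+8)]
    if len(s): print(y,len(s),np.round(s.min(0)),np.round(s.max(0)))
E
```

```text
t: 30.05
tool_pos: [659.8, 85.0, -0.6]
orientation: [-0.004, 0.003, 1.0, -0.001]
ft_force: [0.4, -0.6, 1.7]
grip_width: 35.9
finger_force: 0.0
t: 31.13
tool_pos: [667.1, 85.3, 119.7]
orientation: [0.004, 0.003, 1.0, 0.001]
ft_force: [0.2, -0.4, -1.0]
grip_width: 16.3
finger_force: 38.6
64 41 [653.  66. 154.] [675.  71. 169.]
```

```bash
python3 -m jog '[[[255,-186,-215,0,0],[255,-186,-215,0,0],[255,-186,-215,0,0],[255,-186,-215,0,0],[255,-186,-215,0,0],[255,-186,-215,0,0],[255,-186,-215,0,0],[255,-186,-215,0,0],[255,-186,-215,-30,0],[255,-186,-215,-60,0],[255,-186,-215,-85,0],[255,-186,-215,-100,0],[255,-186,-215,-110,0],[255,-186,-215,-114,0],[255,-186,-215,-114,0],[150,-186,-215,-114,0],[150,-186,-215,-114,0],[150,-186,-215,-114,0],[150,-186,-215,-114,0],[150,-186,-215,-114,0]]]'
python3 -m jog '[[[150,0,0,40,0],[150,0,0,80,0],[150,0,-40,110,0],[150,0,-80,110,0],[150,0,-120,110,0],[150,-30,-160,110,0],[150,-30,-160,110,0],[150,-30,-160,110,0]]]'; python3 - <<'E'
from h import *
im,d=grab('top');imS,dS=grab('side')
o=np.zeros((600,800,3),np.uint8)
o[:400,:400]=cv2.resize(im[160:230,260:330],(400,400),interpolation=cv2.INTER_CUBIC)
o[:400,400:]=cv2.resize(imS[180:235,300:370],(400,400),interpolation=cv2.INTER_CUBIC)
o[400:600,:460]=cv2.resize(im[215:300,330:500],(460,200),interpolation=cv2.INTER_CUBIC)
cv2.imwrite('pics/c3.png',o[:,:,::-1])
E
python3 hm.py 594 744 56 176 | head -39; python3 hm.py 420 596 -184 -4 | head -46
```

```text
t: 32.85
tool_pos: [478.1, -129.3, 0.6]
orientation: [0.0, 0.003, 1.0, 0.0]
ft_force: [0.3, -0.3, -0.0]
grip_width: 35.9
finger_force: 0.0
t: 33.52
tool_pos: [444.9, -293.3, 110.6]
orientation: [-0.0, 0.007, 1.0, -0.001]
ft_force: [-0.5, 0.6, -0.7]
grip_width: 36.2
finger_force: 0.0
top cols y from 176 down
 742   .   .   .   .   .   .   .   .   .   .   .   .   .   .   .   .   .   .   .   .   .   .   .   .   .   .   .   .  56  90
 738   5   .   .   .   .   .   .   .   .   .   .   .   .   .   .   6   .   .   .   .   .   .   .   .   .   .   .   .   .   .
 734   .   .   .   .   .   .   .   .   .   .   .   .   .   .   .   .   .   .  23  25  29  38  39  43  47   .   .   .   .   6
 730   .   .   .   .   .   .   .   .   .   .   .   .   .   6   .   .   .   .  23  25  34  40  40  44  50  41  43   .   .   .
 726   .   .   .   .   .   .   .   .   .   .   .   .   .   .   5   .   .   .  24  29  29  39  43  45  49  44   .   .   .   .
 722   .   .   .   .   .   .   .   .   .   .   .   .   .   .   .   5   .   .  24  29  29  23  19   .  47  40   .   .   .   .
 718   .   .   .   .   .   .   .   .   . 
[... 11429 characters left out ...]
  5   5   6   .   6   7  55  50   .   .
 430  51  53  55  49  51  51  50  52  50  48  51  51  50  49  53  52  52  51   .   .   .   5   5   8   6   6   7   6   .   6   .   8   .   8   7  10   6   7   .   6   7  51  50   .   .
 426   .   .   .   .  14  51  50  47  51  51  53  53  49  52  51  52  48  51  50  51  52  50  49  48  49  51  51  50  50  49  49  52  51  51   .   7   .   7   5   .   .  49  49   .   .
 422   .   .   .   .   .   .   .   .   .   .   .   .   .   .   .   .   5   .   .   .   .   .  51  50  51  49  49  50  49  52  48  51  49  51  51  53  51  51  52  48  52  50  52   .   .
side cols y from -4 downException ignored on flushing sys.stdout:
BrokenPipeError: [Errno 32] Broken pipe
```

View pics/c3.png

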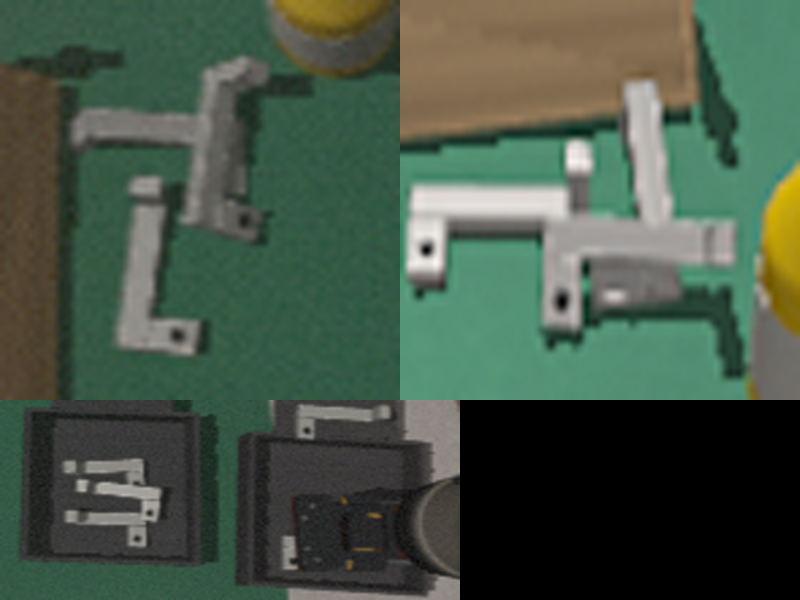

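Bin A holds three right-hand brackets. B4 is now free, left-hand. B7 (lug top (240,75), foot hole (245,220)) has the same form as B4, so it is left-hand as well. B5 is inverted with its end under B7. B4 goes next.

```bash
python3 -m jog '[[[168,190,424,40,-0.12],[168,190,424,40,-0.12],[168,190,424,40,-0.12],[168,190,424,40,-0.12],[168,190,424,40,-0.12],[168,190,424,40,-0.12],[168,190,424,40,-0.12],[168,190,424,40,-0.12],[168,190,424,40,-0.12],[168,190,424,40,-0.12],[168,190,424,40,-0.12],[168,190,424,40,-0.12],[168,190,424,40,-0.12],[168,190,424,0,-0.12],[168,190,424,-40,-0.12],[168,190,424,-80,-0.12],[168,190,424,-110,-0.12],[168,190,424,-130,-0.12],[168,190,424,-138,-0.12],[168,190,424,-142,-0.12]]]'
python3 -m jog '[[[168,0,0,0,0],[255,0,0,0,0],[255,0,0,0,0],[255,0,0,0,0],[255,0,0,0,0],[255,0,0,0,0],[255,0,0,0,0],[255,0,0,0,0]]]' 40
```

```text
t: 35.28
tool_pos: [636.1, 134.3, -33.1]
orientation: [-0.001, 0.063, 0.998, -0.0]
ft_force: [0.2, -1.0, -0.1]
grip_width: 29.8
finger_force: 0.0
t: 35.95
tool_pos: [639.0, 134.8, -30.0]
orientation: [0.001, 0.063, 0.998, 0.0]
ft_force: [-1.6, 1.2, 7.2]
grip_width: 13.5
finger_force: 40.0
```

```bash
python3 -m jog '[[[255,0,0,20,0],[255,0,0,60,0],[255,0,0,100,0],[255,0,0,120,0],[255,-143,-464,120,0.1],[255,-143,-464,120,0.1],[255,-143,-464,120,0.1],[255,-143,-464,120,0.1],[255,-143,-464,120,0.1],[255,-143,-464,120,0.1],[255,-143,-464,120,0.1],[255,-143,-464,120,0.1],[255,-143,-464,120,0.1],[255,-143,-464,120,0.1],[255,-143,-464,120,0.1],[255,-143,-464,120,0.1],[255,-143,-464,120,0.1],[255,-143,-464,120,0.1],[255,-143,-464,80,0.1]]]'
python3 -m jog '[[[255,0,0,-30,0],[255,0,0,-50,0],[255,0,0,-60,0],[255,0,0,-64,0],[255,0,0,-64,0]]]'
```

```text
t: 37.53
tool_pos: [500.5, -332.0, 54.5]
orientation: [0.006, 0.013, 1.0, -0.003]
ft_force: [2.4, -0.1, -0.4]
grip_width: 13.1
finger_force: 40.0
t: 37.95
tool_pos: [495.3, -328.3, -15.9]
orientation: [-0.0, 0.012, 1.0, 0.0]
ft_force: [0.2, -0.1, -0.7]
grip_width: 13.2
finger_force: 40.0
```

```bash
python3 -m jog '[[[140,0,0,0,0],[140,0,0,0,0],[140,0,0,0,0],[140,0,0,0,0],[140,0,0,0,0],[140,0,0,40,0],[140,0,0,80,0],[140,0,0,120,0],[140,0,0,140,0],[140,0,0,150,0],[140,0,0,150,0]]]'; python3 - <<'E'
from h import *
im,d=grab('top');P=cloud('top',d)
E
python3 hm.py 650 740 60 176 | head -24; python3 hm.py 400 550 -396 -220 | head -38
```

```text
t: 38.87
tool_pos: [496.1, -330.3, 136.8]
orientation: [0.002, 0.013, 1.0, -0.001]
ft_force: [1.0, -0.9, -0.5]
grip_width: 39.3
finger_force: 0.0
top cols y from 176 down
 738   .   .   .   .   .   .   .   .   .   .   .   .   .   .   .   .   .   .   .   .  27   .   .   .   .   .   .   .   .
 734   .   .   5   .   .   .   .   .   .   .   .   .   .   .   .   .   .   .  22  27  28  40  41  47  42  37   .   .   .
 730   .   .   .   .   .   .   .   .   .   .   6   .   .   .   .   .   .   .  21  25  31  40  41  44  49  41  40   .   .
 726   .   .   .   .   .   .   .   .   .   .   .   .   .   .   .   .   .   .  24  30  30  37  44  47  45  41   .   .   .
 722   .   .   .   .   .   .   .   6   .   .   .   .   .   .   .   .   .   .  24  29  27  21  23  47   .  40   .   .   .
 718   .   .   .   .   .   .   .   .   .   .   .   .   .   .   .   .   .   .  26  30  28  22   .   .   .   .   .   .   .
 714   .   .   .  29  31  32  30  34  29  28   .   .   .   .  20  21  18  16  27  29  25  23   .   .   .   .   .   .   .
 710   .   5  18  29  36  36  30  34  29  29  30  30  25  26  23  21  19  19  21  
[... 7781 characters left out ...]
4 633 638 636 637 638 637 636 634 634 632 630 628 625 622 618 616 612 605   .   7   8   7   .   6   9   .   6   .   6   6   5   .   .   .   .   5  51  49   .
 412 615 628 631 636 636 637 640 640 640 640 640 639 637 636 635 631 630 627 625 621 616 611   .   5   .   .   .   6   5   6   9   .   8   7   7   6   7   6   6   8  36  51  48   .
 408 625 635 637 640 641 642 642 644 643 643 642 642 640 639 637 635 632 628 625 619 617 610   .   7   7   6   9   6   7   .   .   7   7   6   .   .   .   .   7  10  47  52   .   .
 404 637 642 643 644 646 647 648 647 647 646 645 644 643 640 639 636 632 630 627 622 617   .   7   5   7   .   .   .   6   .   6   .   .   6   6   7   8   7   7   5  53  50   .   .
```

```bash
python3 -m jog '[[[140,190,429,30,-0.1],[140,190,429,30,-0.1],[140,190,429,30,-0.1],[140,190,429,30,-0.1],[140,190,429,30,-0.1],[140,190,429,30,-0.1],[140,190,429,30,-0.1],[140,190,429,30,-0.1],[140,190,429,30,-0.1],[140,190,429,30,-0.1],[140,190,429,30,-0.1],[140,190,429,30,-0.1],[140,190,429,30,-0.1],[140,190,429,0,-0.1],[140,190,429,-40,-0.1],[140,190,429,-80,-0.1],[140,190,429,-115,-0.1],[140,190,429,-135,-0.1],[140,190,429,-147,-0.1],[140,190,429,-153,-0.1]]]'
python3 -m jog '[[[140,0,0,0,0],[255,0,0,0,0],[255,0,0,0,0],[255,0,0,0,0],[255,0,0,0,0],[255,0,0,0,0],[255,0,0,0,0],[255,0,0,0,0],[255,0,0,15,0],[255,0,0,40,0],[255,0,0,80,0],[255,0,0,110,0],[255,0,0,125,0],[255,0,0,125,0]]]' 40; python3 - <<'E'
from h import *
grab('top');grab('side')
E
python3 hm.py 640 740 50 176
```

```text
t: 40.58
tool_pos: [682.2, 97.2, -22.0]
orientation: [-0.003, 0.064, 0.998, -0.001]
ft_force: [0.1, -0.7, -0.2]
grip_width: 39.6
finger_force: 0.0
t: 41.75
tool_pos: [687.5, 99.9, 111.7]
orientation: [0.004, 0.063, 0.998, 0.001]
ft_force: [1.0, 0.3, -1.3]
grip_width: 15.2
finger_force: 40.0
top cols y from 176 down
 738   .   .   .   .   .   .   .   .   .   .   .   .   .   .   .   .   .   .   .   .   .   .   .   .   .   .   .   .   .   .   .
 734   .   .   .   .   .   .   .   .   .   .   .   .   .   .   .   .   .   .   .   .   .   .   .   .   .   .   .   .   .   .   .
 730   .   .   .   .   .   .   .   .   .   .   .   .   .   .   .   .   .   .   .   .   .   .   . 473   .   .   . 507   .   .   .
 726   .   .   .   .   .   .   .   .   .   .   .   .   .   .   .   .   .   .   .   .   .   .   .   . 508 508 512 514 500   .   .
 722   .   .   .   .   .   .   .   .   .   . 491   .   .   .   .   .   .   .   . 504   .   . 508 510 515 515 517 518 518 507   .
 718   .   .   .   .   .   .   . 507   . 507 510   .   . 505   . 508 508 507 510 512 508 511 513 514 519 520 520 519 520 513   .
 714   . 
[... 4992 characters left out ...]
  .   . 543 546 546 545 545 542 542 425 543 544 544 544
 658   .   .   .   .   .   .   .   .   .   .   . 246 248 247 247 248 246 239 242   . 547 548 548 547 547 545 438 544 545 545 546
 654   .   .   .   .   .   .   .   .   .   . 247 248 247 248 249 250 246 239   . 146 329 329 549 551 550 548 546 546 545 545 545
 650   7   .   .   .   .   .   .   .   .   .   .   .   .   .   . 248 321 321 322 323 328 324 423 552 552 550 549 546 545 545 545
 646   .   .   .   .   .   .   .   .   .   .   .   .   .   .   .   . 360 360 411 419 423 421 437 552 554 553 551 550 546 545 544
 642   .   .   .   .   .   .   .   .   .   .   .   .   .   .   .   .   .   . 361 360 437 435 437   .   . 555 554 552 550 546 543
```

```bash
python3 -m jog '[[[255,-196,-367,0,0.08],[255,-196,-367,0,0.08],[255,-196,-367,0,0.08],[255,-196,-367,0,0.08],[255,-196,-367,0,0.08],[255,-196,-367,0,0.08],[255,-196,-367,0,0.08],[255,-196,-367,0,0.08],[255,-196,-367,0,0.08],[255,-196,-367,0,0.08],[255,-196,-367,0,0.08],[255,-196,-367,0,0.08],[255,-196,-367,0,0.08],[255,-196,-367,-40,0.08],[255,-196,-367,-80,0.08],[255,-196,-367,-100,0.08],[255,-196,-367,-110,0.08],[255,-196,-367,-114,0.08],[255,-196,-367,-114,0.08]]]'
python3 -m jog '[[[170,0,0,0,0],[170,0,0,0,0],[170,0,0,0,0],[170,0,0,0,0],[170,0,0,0,0],[170,0,0,30,0],[170,0,0,70,0],[170,0,0,110,0],[170,0,0,140,0],[170,0,0,140,0]]]'
```

```text
t: 43.43
tool_pos: [489.2, -266.3, -8.2]
orientation: [-0.0, 0.022, 1.0, 0.0]
ft_force: [-0.0, 0.4, -1.1]
grip_width: 14.7
finger_force: 40.0
t: 44.27
tool_pos: [492.7, -269.7, 139.2]
orientation: [0.005, 0.023, 1.0, -0.002]
ft_force: [0.2, -0.8, -0.1]
grip_width: 29.7
finger_force: 0.0
```

```bash
python3 - <<'E'
from h import *
grab('top')
E
python3 hm.py 660 730 70 176 | head -19
python3 -m jog '[[[165,217,400,30,-1.55],[165,217,400,30,-1.55],[165,217,400,30,-1.55],[165,217,400,30,-1.55],[165,217,400,30,-1.55],[165,217,400,30,-1.55],[165,217,400,30,-1.55],[165,217,400,30,-1.55],[165,217,400,30,-1.55],[165,217,400,30,-1.55],[165,217,400,30,-1.55],[165,217,400,30,-1.55],[165,217,400,30,-1.55],[165,217,400,30,-1.55],[165,217,400,30,-1.55],[165,217,400,30,-1.55]]]'
```

```text
top cols y from 176 down
 728   .   5   .   .   .   .   5   .   .   .   .   .   .   .   .   .   .   .   .   .   .   .   .   .   .   .
 724   .   .   5   .   .   .   .   .   .   .   .   .   .   .   .   .   .   .   .   .   .   .   .   6   .   .
 720   .   5   .   .   .   .   .   .   .   .   .   .   .   .   .   .   .   .   .   .   .   .   .   .   .   .
 716   .   .   .   .   .   .  26   .   .   .   .   .   .   .   .   .   .   .   .  13   .   .   .   .   .   .
 712   .   .  18  32  36  35   .  31  31  30  25  25  22  19  18  20  15  17  17  15  13  11  11   .   .   .
 708   .   .  14  29  39  34  34  35  29  30  27  26  25  25  20  22  19  16  19  14  16  11  10   .   .   .
 704   .   5  19  32  34  34  34  30  25  27  26  26  28  24  24  22  20  17  16  17  13  13  14   .   .   .
 700   .   6  14  36  34  34  34  35  29  23  30  24  22  25  20  21  18  19  15  17  17  13   9   .   .   .
 696   .   .   .   .   .   5   .   .   .   .   .   .   5   .   .   .   .   .   6  15  13  12  11   .   .   .
 692   5   .   .   .   .   .   .   .   .   .   .   .   6   .   .   .   .   .   7  12  16  12  
[... 250 characters left out ...]
  .   .   .   .   .   .   .   .   .   .   .   .   .   .   .   .  17   8   9  12   .   .   .
 676   .   .   .   .   .   5   .   .   .   .   .   .   .   .   .   .   .   .   .  14  16  14  12   .   .   .
 672   .   .   .   .   .   .   .   .   .   .   .   .   .   .   .   .   .   .   .   .   .   .   .   .   .   .
 668   .   .   .   .   5   .   .   .   .   .   .   .   5   .   7   .   .   .   .   .   .   .   .   .   .   .
 664   6   .   .   .   .   .   .   5   .   .   .   .   .   .   .   .   .   .   .   .   .   .   .   .   .   .
side cols y from 176 down
t: 45.65
tool_pos: [705.3, 131.4, 161.6]
orientation: [-0.0, 0.716, 0.699, -0.001]
ft_force: [-0.5, -0.1, -0.3]
grip_width: 31.1
finger_force: 0.0
```

B5 lies inverted with its foot at the −y end towards −x, so it is left-hand.

```bash
python3 -m jog '[[[165,0,0,-40,0],[165,0,0,-80,0],[165,0,0,-120,0],[165,0,0,-150,0],[165,0,0,-170,0],[165,0,0,-180,0],[165,0,0,-185,0],[165,0,0,-185,0],[255,0,0,-185,0],[255,0,0,-185,0],[255,0,0,-185,0],[255,0,0,-185,0],[255,0,0,-185,0],[255,0,0,-185,0],[255,0,0,-185,0],[255,0,0,-170,0],[255,0,0,-130,0],[255,0,0,-90,0],[255,0,0,-50,0],[255,0,0,-50,0]]]' 40; python3 - <<'E'
from h import *
im,d=grab('top');imS,dS=grab('side')
o=np.zeros((600,800,3),np.uint8)
o[:300,:600]=cv2.resize(im[215:300,330:500],(600,300),interpolation=cv2.INTER_CUBIC)
o[300:,:400]=cv2.resize(imS[110:210,280:413],(400,300),interpolation=cv2.INTER_CUBIC)
o[300:,400:]=cv2.resize(imS[300:400,200:333],(400,300),interpolation=cv2.INTER_CUBIC)
cv2.imwrite('pics/d1.png',o[:,:,::-1])
E
python3 hm.py 390 556 -396 -220 | sed -n '/side/q;p'
```

```text
t: 47.32
tool_pos: [711.3, 132.7, 122.7]
orientation: [0.004, 0.716, 0.698, 0.006]
ft_force: [2.2, -0.5, 0.8]
grip_width: 13.6
finger_force: 40.0
top cols y from -220 down
 554   .   .  41  53  51   .   .   .   .   5   6   6   8   6  53  56  57  55  48  52  49  52  51  48  51  53  48  51  48  51  48  53  51  50  51  50  47  49  50   .   .   .   .   .
 550   .   .  49  50  49   .   .   6   6   6   6   6   7   6   5   .   .   6   .   .   .   .   7   .   8  51  50  50  52  51  50  50  50  51  52  50  52  48  47  51  52  51  48  51
 546   6   .  50  50  47   .   .   6   6   .   9   .   .   6   5   .   5   .   8   7   .   5   7   5   5   .   7   8   .   .   .   .   6   7   6   6  31  51  49  52  51  51  53  53
 542   .   .  50  53   .   .   7   7   6   7   .  35  39   .   .   .   .   .   .   7   .   7   6   7   5   9   6   5   6   .   6   6   8   6   .   6   5   5   .   6   .   6   9   5
 538   .   .  48  49   .   .   7   6   9   7   6  41  39  40  39   .   .   .   9   .   .   .   .   .   5   7  39  41  39  37   .   .   .   .   6   .   9   6   7   5   5   9   5  54
 534   .   .  51  50   
[... 5792 characters left out ...]
.   8   7   7   8   .   7   .   7   7   7   .   6   .   6   5   6   6   5   8   6   7   6   6   .   .   6   .   .   .   6   6   .   .   6   .  48  52   .   .
 402  52   .   .   .   6   7   5   6   6   .   6   6   6   .   .   8   5   .   7   .   6   .   9   7   .   7   .   6   5   6   5   .   6   6   7   .   7   .   6   .  54  51   .   .
 398  50  52  53  51  51  50  53  50  52  48  53   7   6   8   7   6   5   7   7   .   6   7   6   .   6   8   6   8   7   6   5   7   .   8   5   7   6   .   7   .  54  47   .   .
 394   .   .   .   .  51  54  48  50  48  48  51  51  53  51  52  52  51  51  51  49  53  50  51   .   7   7   6   8   5   .   9   5  11   7   7   8   .   5   8   7  51  50   .   .
```

View pics/d1.png

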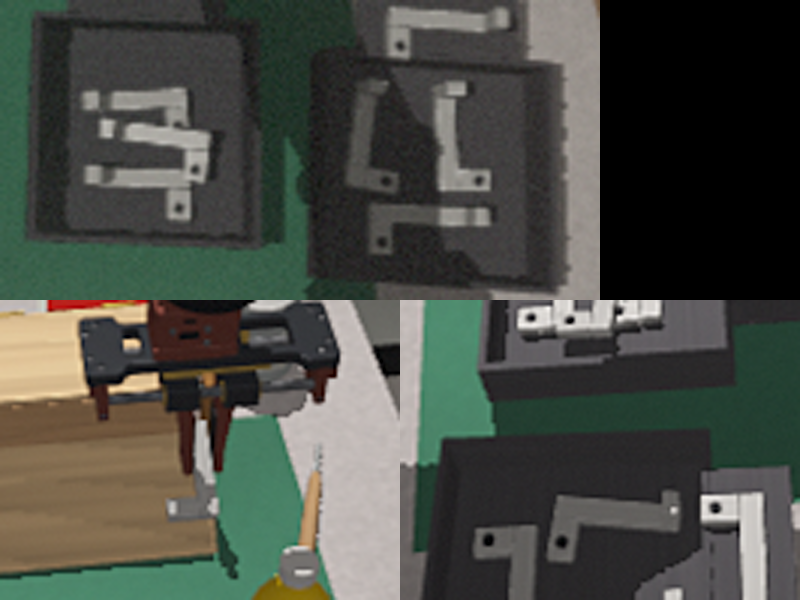

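Bins B and A each hold three brackets matching their samples, and B5 is in the gripper (crop (200,500)). It goes to bin B.

```bash
python3 -m jog '[[[255,-203,-480,10,1.55],[255,-203,-480,10,1.55],[255,-203,-480,10,1.55],[255,-203,-480,10,1.55],[255,-203,-480,10,1.55],[255,-203,-480,10,1.55],[255,-203,-480,10,1.55],[255,-203,-480,10,1.55],[255,-203,-480,10,1.55],[255,-203,-480,10,1.55],[255,-203,-480,10,1.55],[255,-203,-480,10,1.55],[255,-203,-480,10,1.55],[255,-203,-480,10,1.55],[255,-203,-480,10,1.55],[255,-203,-480,10,1.55],[255,-203,-480,10,1.55],[255,-203,-480,10,1.55]]]'
python3 -m jog '[[[255,0,0,-30,0],[255,0,0,-65,0],[255,0,0,-95,0],[255,0,0,-110,0],[255,0,0,-120,0],[255,0,0,-123,0],[255,0,0,-123,0],[165,0,0,-123,0],[165,0,0,-123,0],[165,0,0,-123,0],[165,0,0,-123,0],[165,0,0,-123,0],[165,0,0,-90,0],[165,0,0,-50,0],[165,0,0,-10,0],[165,0,0,20,0],[165,-60,60,40,0],[165,-100,100,40,0],[165,-140,140,40,0],[165,-140,160,40,0]]]'
```

```text
t: 48.92
tool_pos: [503.7, -345.3, 121.9]
orientation: [-0.0, 0.022, 1.0, 0.001]
ft_force: [-0.2, -0.1, -1.1]
grip_width: 13.8
finger_force: 40.0
t: 50.58
tool_pos: [389.1, -226.1, 160.7]
orientation: [0.0, 0.024, 1.0, -0.0]
ft_force: [0.8, 0.4, 0.9]
grip_width: 31.0
finger_force: 0.0
```

```bash
python3 -m jog '[[[165,40,0,40,0],[165,90,20,40,0],[165,90,60,40,0],[165,90,440,40,0],[165,90,440,40,0],[165,90,440,40,0],[165,90,440,40,0],[165,90,440,40,0],[165,90,440,40,0],[165,90,440,40,0],[165,90,440,40,0],[165,90,440,40,0],[165,90,440,40,0],[165,90,440,40,0],[165,90,440,40,0]]]'; python3 - <<'E'
from h import *
im,d=grab('top');imS,dS=grab('side')
o=np.zeros((600,800,3),np.uint8)
o[:300,:600]=cv2.resize(im[215:300,330:500],(600,300),interpolation=cv2.INTER_CUBIC)
o[300:,:400]=cv2.resize(imS[80:230,200:400],(400,300),interpolation=cv2.INTER_CUBIC)
o[300:,400:]=cv2.resize(im[120:290,170:430],(400,300),interpolation=cv2.INTER_CUBIC)
cv2.imwrite('pics/e1.png',o[:,:,::-1])
P=cloud('top',d);z=np.nan_to_num(P[...,2]);m=(z>126)
for a,b,c,e in((300,335,135,175),(390,425,130,175)):
    mm=np.zeros_like(m);mm[c:e,a:b]=m[c:e,a:b];print(np.round(P[mm].mean(0)))
q=P[172:242,185:240].reshape(-1,3);q=q[(q[:,2]>115)&(q[:,1]>255)&(q[:,1]<355)];A=np.c_[q[:,:2],np.ones(len(q))];print('lid plane',np.linalg.lstsq(A,q[:,2],rcond=None)[0],q[:,2].mean())
E
python3 hm.py 452 556 -396 -260 | sed -n '/side/q;p'
```

```text
t: 51.83
tool_pos: [480.7, 214.0, 200.2]
orientation: [-0.0, 0.022, 1.0, -0.0]
ft_force: [-0.0, -0.9, -0.4]
grip_width: 31.0
finger_force: 0.0
[765.  38. 139.]
[ 765. -197.  138.]
lid plane [7.14428624e-04 2.22998336e-03 1.34335812e+02] 135.45884051330935
top cols y from -260 down
 554   .   6   9   .  49  54  52  57  51  49  50  48  51  54  53  50  51  53  50  50  50  51  52  52  50  52  48  48  48   .   .   .   .   .
 550   5   8   6   7   .   7   .   5   5   6   7   8   7   6   8  28  49  51  50  50  54  37  52  51  49  52  47  48  48  50  52  48   .  48
 546  10   7   5   .   .   8   5   7   9   8   6   6   5   .   6   .   6   5   6   5  60  57  62  60  59  59  62  62  61  55   .  49  48  50
 542   .  39  38   .   .   .   .   6   .   8   6   9   6   6   5   6   7   .   6  54  58  62  58  56  58  64  61  61  59  59   .   .   .  41
 538   5  37  37  40  39   .   .   .   5   9   .   7   6   9   6  38  41  40  38  56  60  60  58  57  57  57  60  59  57  60   9   .   .  43
 534   6  39  38  40  40   .   .   7   6   7   6   7   9   6   6  23  43  40  40  40  56  59   .  56  57  54  58 
[... 2147 characters left out ...]
  16  15  18  16  15  15  18   .   6   .   8   7   7   6   .  17  18  15  15  13  15  15  16  19  14   .   6   .   6   9   7   6  45  51
 466  16  13  17  14  16  13  19   .   5   5   .   .   7   6   .  14  17  16  16  16  18  15  15  14  15   .   .   7   .   6   8  19  50  51
 462  17  14  15  18  15  18  16   .   6   6   7   7   .   .   5  15  17  14  17  15  15  15  16  18  14   5   7   6   7   8   .   6  51  51
 458   5   .   6   8   8  13  16   .   .   .   7   8   6   6   6  13  16  13  14   8  16  15  15  15  11   .   6   6   6   .   5   6  51  50
 454   .   7   7   6   6   7   7   8   5   8   8   9   6   .   .   .   5   .   .   .   .   .   7   .   7   9   7   .   6   6   6  35  52   .
```

View pics/e1.png

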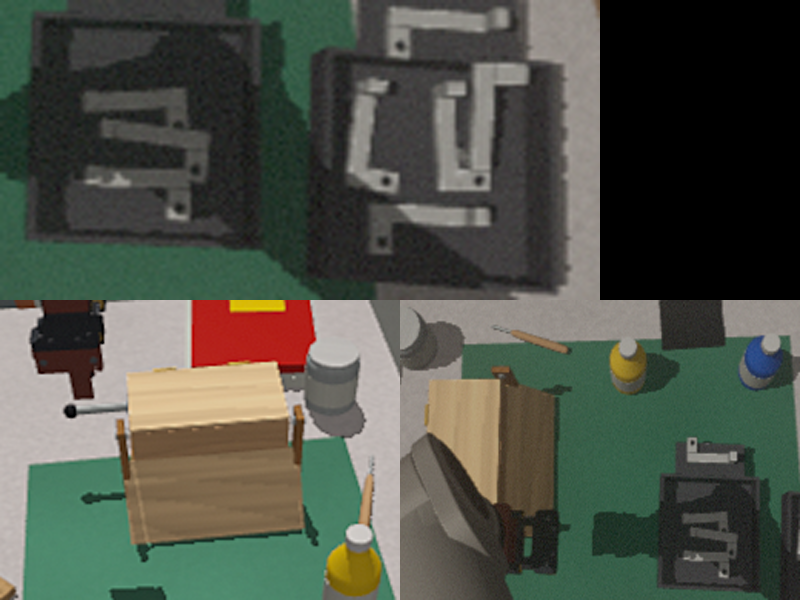

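B5's foot hangs on the rim (crop (505,75), top z≈58), so its strap is only just below the limit. Everything else is right: box shut, bottles in place. I'll re-grip B5 and shift it inward.

```bash
python3 -m jog '[[[165,0,0,0,0],[165,0,0,0,0],[165,0,0,0,0]]]'; python3 -m jog '[[[165,50,-560,0,0],[165,50,-560,0,0],[165,50,-560,0,0],[165,50,-560,0,0],[165,50,-560,0,0],[165,50,-560,0,0],[165,50,-560,0,0],[165,50,-560,0,0],[165,50,-560,0,0],[165,50,-560,0,0],[165,50,-560,0,0],[165,50,-560,0,0],[165,50,-560,0,0],[165,50,-560,0,0],[165,50,-560,0,0],[165,50,-560,0,0],[165,50,-560,0,0],[165,50,-560,0,0]]]'
```

```text
t: 52.18
tool_pos: [481.2, 212.5, 200.3]
orientation: [0.0, 0.024, 1.0, -0.0]
ft_force: [0.6, 0.4, -0.4]
grip_width: 30.9
finger_force: 0.0
t: 53.68
tool_pos: [531.4, -344.4, 200.3]
orientation: [0.0, 0.022, 1.0, 0.001]
ft_force: [0.5, -0.0, -0.4]
grip_width: 30.9
finger_force: 0.0
```

```bash
python3 -m jog '[[[165,-25,1,-40,0],[165,-25,1,-80,0],[165,-25,1,-120,0],[165,-25,1,-155,0],[165,-25,1,-180,0],[165,-25,1,-195,0],[165,-25,1,-200,0],[165,-25,1,-200,0],[255,-25,1,-200,0],[255,-25,1,-200,0],[255,-25,1,-200,0],[255,-25,1,-200,0],[255,-25,1,-200,0],[255,-25,1,-200,0],[255,-25,1,-190,0],[255,-25,1,-165,0],[255,-25,1,-165,0]]]' 40; python3 -m jog '[[[255,-15,-2,0,0],[255,-29,-4,0,0],[255,-29,-4,0,0],[255,-29,-4,-20,0],[255,-29,-4,-35,0],[255,-29,-4,-45,0],[255,-29,-4,-49,0],[255,-29,-4,-49,0]]]'
```

```text
t: 55.1
tool_pos: [508.0, -347.0, 39.3]
orientation: [0.002, 0.023, 1.0, -0.001]
ft_force: [1.1, -0.4, 0.2]
grip_width: 13.7
finger_force: 40.0
t: 55.77
tool_pos: [478.1, -349.9, -13.6]
orientation: [0.001, 0.023, 1.0, -0.0]
ft_force: [1.6, 0.6, 3.3]
grip_width: 13.6
finger_force: 40.0
```

```bash
python3 -m jog '[[[183,0,0,0,0],[183,0,0,0,0],[183,0,0,0,0],[183,0,0,0,0],[183,0,0,30,0],[183,0,0,70,0],[183,0,0,110,0],[183,0,0,150,0],[183,0,0,190,0],[183,10,120,210,0],[183,10,160,210,0],[183,10,200,210,0],[183,10,350,210,0],[183,10,350,210,0],[183,10,350,210,0],[183,10,450,210,0],[183,10,450,210,0],[183,10,550,210,0],[183,10,550,210,0],[183,10,550,210,0]]]'; python3 - <<'E'
from h import *
grab('top')
E
python3 hm.py 424 556 -396 -260 | sed -n '/side/q;p'
```

```text
t: 57.43
tool_pos: [486.0, 109.5, 195.8]
orientation: [0.0, 0.023, 1.0, -0.0]
ft_force: [0.7, -0.9, -0.1]
grip_width: 25.1
finger_force: 0.0
top cols y from -260 down
 554   8   8   7   8  53  53  58  56  41  50  51  52  51  46  51  53   .  49  52  52  49  53  50  50  53  50  48  45  46   .   .   .   .   .
 550   .  11   5   5   5   6   7   6   6   8   7   .   8   .  48  50  49  47  49  50  49  52  51  50  50  50  51  50  47  52  48  50  49  52
 546   6   6   7   7   .   9   .   5   .   .   6   .   5   6   .   5   .   6   .   .   .   .   .   .   7   7  50  53  50  51  53  53  50  49
 542   6  37  38   .   .   .   .   .   6   6   .   7   .   7   8   6   8   6   6   .   5   .   7   5   7   6   .   .   .   6   .   6   .  33
 538   9  40  39  40  39   .   .   .   7   .   5   7   6   .   5  41  36  36  35   .   .   .   .   6   7   .   9   8   .   8   8   7   .  51
 534   .  43  38  42  41   .   6   7   7   6   5   7   .   7  34  38  37  40  43   .   .   .   .   6   6   7   6   .   .   .   .   .   .  38
 530  14  16  32  39  12   6   7   5   .   6   .   7   .   6  42  39  40  39  37   .   
[... 3100 characters left out ...]
 12  15  13  14   7   8   .   .   6   6   .  46  51   .
 438   6  17  17  16  17  15  17  17  18  16  16  13  16  19  14  13  16  16  29  40  40  41   .   .   .   6   .   .   .   .   6  38  50   .
 434   7  17  15  18  14   .   6  15  15  16  15  19  18  17  18  18  15  12  37  40  43   .   .   .   .   9   .   6   .   .   .  47  51   .
 430   8  18  18  15  14   .   .   8   .   5   .   7   .  14  16  18  15  14  40  40  37  39   .   .   7   .   .   .   8   .   9  52  52   .
 426   .  12  17  16  17   .   .   8   6   6   5   .   6   .   7   6   7   9   6  24  37  38   5   .   6   7   6   6   .   .   .  48  47   .Exception ignored on flushing sys.stdout:
BrokenPipeError: [Errno 32] Broken pipe
```

```bash
python3 -m jog '[[[183,0,0,0,0],[183,0,0,0,0],[183,0,0,0,0],[183,0,0,0,0],[183,0,0,0,0],[183,0,0,0,0]]]'; python3 - <<'E'
from h import *
P=cloud('top',grab('top')[1]).reshape(-1,3)
q=P[(P[:,2]>8)&(P[:,2]<60)&(P[:,0]>400)&(P[:,0]<760)&(P[:,1]>5)&(P[:,1]<172)];print('left on mat pts',len(q))
a=P[(P[:,2]>12)&(P[:,2]<46)&(P[:,0]>435)&(P[:,0]<575)&(P[:,1]>-165)&(P[:,1]<-25)];print('binA',len(a),a.min(0),a.max(0))
l=P[(P[:,0]>530)&(P[:,0]<715)&(P[:,1]>255)&(P[:,1]<355)&(P[:,2]>110)];print('lid',np.percentile(l[:,2],[5,50,95]))
print(workorder.sign_off())
E
```

```text
t: 57.98
tool_pos: [486.8, 106.6, 195.6]
orientation: [-0.0, 0.024, 1.0, -0.0]
ft_force: [0.7, 0.5, 1.0]
grip_width: 24.9
finger_force: 0.0
left on mat pts 113
binA 592 [ 440.02170338 -146.48878942   12.03625515] [539.57825827 -50.55862625  41.89991095]
lid [132.80361963 135.44520102 138.257651  ]
the job is handed in; nothing more can be done
None
```

The job is handed in at 58 s, with no verdict returned yet: the box was flipped and returned with its lid shut, 3 right-hand and 4 left-hand brackets lie in their own bins below the rim, and both bottles stand where they began; a last mat scan gave 113 low points that I did not look into.

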